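# Lock the jar clamp and open the honey jar

### The arm

A 6-joint arm with a two-finger parallel gripper is mounted at the origin on the work surface. World frame = base frame: x ahead of the robot, y to its left, z up, the work surface at z = 0. Lengths are in m, angles in rad, forces in N, time in s.
With the tool pointing down it reaches from about 0.35 to 0.975 m from the base axis. Payload 4.9 kg.
Tool frame: the origin (TCP) lies at the very end of the fingers, on their centre line; the grasp point (between the pads) lies 19 mm behind it (manip.hold_point_z is the distance from the TCP to the grasp point, in m); z points along the fingers, y is the direction in which the jaws open and shut (so a half turn about z gives the same grasp; the last joint's range is limited). The gripper opens to 85 mm and grips with 20 to 120 N. Pads are 22 mm wide; open, the fingers measure 114 mm over their backs; the gripper's body (76 mm by 85 mm) begins 54 mm behind the grasp point. The pads swing forward as they close: fully open they stand 13 mm farther back than shut.
Start: joints at [-1.413, 0.053, 1.613, -0, 1.476, -0.119], TCP at [0.171, -0.601, 0.201] pointing down, gripper open.
Joint ranges: [-3.01, 3.01], [-1.01, 2.22], [0.06, 2.58], [-1.02, 4.17], [0.09, 2.62], [-3.14, 3.14]. Speed limits (rad/s): [2.57, 2.57, 3.14, 3.14, 3.14, 3.14].

### API

Orientations are given as a unit quaternion [w, x, y, z].
In Python, from plant import monitor, grab_frame, camera_params, ticket, manip gives the robot as it stands.
- The arm moves only by the tool play_rows, never from a script. Its argument "commands" is a list of rows, each an object of numbers: "dx", "dy", "dz": the shift along the tool's x, y, z in cm; "rx", "ry", "rz": the turn, a rotation vector about the tool's x, y, z in rad; "claw": the closure, from 0 (fully open) to 1 (shut). In form: [{"dx": .., "dy": .., "dz": .., "rx": .., "ry": .., "rz": .., "claw": ..}, ...]. A call has 1 to 5 rows; each row is the pose to reach, as a shift and turn from the pose measured when the call began, along the tool's axes at that moment; what a row does not reach only later rows make up. A row lasts 1/10 s, in which the tool goes at most 50 mm and 8.59 degrees, less where a joint would pass 70% of its speed; a pose out of reach is approached as far as the arm can. A call with a gripper value outside its range is refused whole. The fingers move at their own pace and stop on an object; the grip force is fixed at half the most. Time passes only in rows, so rows that repeat a pose let the fingers close. It gives the time, the measured TCP pose, the force and the opening at its end, in the units of the state.
- monitor.state(): the state, without advancing time (a new reading comes with each control period).
- grab_frame(name): name is "scene" or "top"; returns the picture (480x640x3 uint8, blue, green, red); there is no depth.
- camera_params(name): a dict with "fx", "fy", "cx", "cy" (pixels), "k1" (the pictures are not rectified: a ray, as slopes to the right and down, at radius r is drawn at 1 + k1 r^2 times it, then the intrinsics apply), "rvec" (rotation vector, rad) and "tvec" (3), from world to camera coordinates, as OpenCV has them. Camera axes: x right, y down, z forward; pixel columns grow to the right and rows downward; lengths in m; the calibration is good to about 2 mm. A picture is of the moment at which its call begins. camera_params takes no time and is no camera call.
- ticket.job_done(): hands the job in, once; it reports no verdict.
The state is a dict: "time": time; "joint_pos": joint angles; "joint_vel": joint speeds; "joint_efforts": joint torques, N m; "tool_pos": TCP position; "tool_rot": TCP orientation; "contact_force": force on the tool from outside, world axes, zero at the start; "ft_torque": the same for the moment, N m; "gripper_width": opening from 0.0 (shut) to 1.0 (fully open).
Only numpy, scipy, OpenCV 4.12 (cv2) and the standard library are available. Lean on these libraries where they do the work, as an engineer would, in place of code of your own. Each camera call takes 0.05 s, during which the arm holds its last target.

### The job

Take the red-handled pin from its wooden stand and push it down through the clamp's fork and the orange gate's lug until its handle sits fully home on the fork, so that the honey jar is locked in; only then unscrew the jar's tight brass lid anticlockwise, just until its threads let go (no farther than about a quarter turn). Lift the lid straight up and finish while still holding it level, centred a centimetre or two clear above the jar's mouth; the jar stays seated and upright in the clamp, the pin stays in, and everything else is left where it is.

Things in the scene. Friction and masses are not known exactly. Their poses are not given: they have to be found in the camera images.
- pin_head (a point): centre of the pin's red round handle, 22 mm in diameter, 44 mm tall (22 mm below to 22 mm above). Below it a steel shank, 10 mm thick, 40 mm long, foot tapered to 6 mm over the last 4 mm. z up the pin. 0.1 kg. Starts upright and loose in the stand's hole, handle resting on the stand; lift 45 mm to clear. Home in the clamp it is 22 mm above fork_hole
- stand: wooden block 50 x 50 x 50 mm with the 13 mm hole in which the pin starts, fixed; origin at the centre of its underside, sides along its x and y
- fork_hole (a point): mouth centre of the upright hole in the clamp's fork, on the fork's top face (55 mm above the table). Two steel plates 34 x 34 x 10 mm with the gate's orange lug, 11 mm thick, between; all three holes 13 mm wide and in line, 34 mm deep in all, open below. Axes as the clamp's; the jar's axis lies at x +40, y +85 mm from here
- clamp: fixed clamp: grey base plate 10 mm thick (116 mm along x, 168 mm along y), three blue walls up to 55 mm above the table round a 71 mm square pocket that keeps the jar from turning; the orange gate closes the -x side. Origin on the table under the jar's axis; z up
- gate (a joint): the orange gate's hinge angle, rad: 0 closed (as at the start, its lug in line with the fork), grows as it swings open away from the jar; stiff enough to stay where it is
- jar_mouth (a point): mouth centre of the square amber honey jar (68 x 68 mm, shoulder 62 mm and mouth 87 mm above its foot, 97 mm above the table; neck 35 mm wide), hidden under the lid at the start. Axes the jar's: z up, x through a white dot on the shoulder. 0.3 to 0.6 kg, loose in the clamp's pocket with 1.5 mm play each side
- cap_center (a point): centre of the brass screw lid, 56 mm in diameter, 24 mm tall, 50 g; z up, x along its white stripe. Closed: 1 mm above jar_mouth, x along the jar's x. Seal pushes up about 13 N; 0.2 to 0.3 N m to loosen. Anticlockwise from above it rises 2.4 mm, lets go at 45 to 50 degrees, lifts off freely at 52 to 85, stop at 90. Rim clears the mouth when this is over 12 mm above jar_mouth
- cap_mark (a point): outer end of the lid's white stripe line: the point on its side at x 28 mm from cap_center, half-way up; it shows how far the lid has turned
- scraper: yellow plastic dough scraper, a 85 x 120 x 5 mm plate lying flat; origin under its centre; leave alone
- spare_jar: round amber jar with a white lid, 68 mm wide, 100 mm tall: not the one to open; origin under its centre; leave alone
- mould: wooden pastry mould with a handle, about 185 mm long, 30 mm thick, lying flat; origin under its centre; leave alone
- walnut_bowl: white bowl of walnuts, 124 mm wide, 50 mm tall; origin under its centre; leave alone
- tart_tins: stack of aluminium tart tins, 90 mm wide, 32 mm tall; origin under its centre; leave alone
- cap: the same brass lid as a whole, origin at the centre of its lower rim, 12 mm below cap_center
- jar: the same amber jar as a whole, origin under its centre
There are look-alikes about, which are no part of the job. There is more than one size of the cap; the job needs the smaller.

How it is judged:
By the outcome, as a careful person would: the job done as asked, in the order asked, and still so for the second after the job is handed in, while the arm keeps its last pose, push and grip.
It also fails if it takes over 51 s, if anything falls off the work surface, if the arm or the gripper's body presses on something with over 40 N, if the wrist force passes 120 N, or if a joint passes its speed limit or range.

## Working session

There is one attempt and no reset: what is moved stays moved. The work goes in short steps, Python scripts to look and compute and a tool call to move; the robot and the scene stay as the last step left them, time stands still between calls to the robot, and variables do not carry over. Pictures are saved under pics/ and viewed, and the job is handed in when it is done.

Besides the shell and the picture viewer there is one more tool, called after "Call:" by a JSON object that holds its "method" and its "body", one argument or row to a line. play_rows: Moves the arm, as the interface text tells. Its arguments: {"type":"object","properties":{"commands":{"type":"array"}},"required":["commands"]}

```bash
ls; mkdir -p pics
python3 - <<'E'
from plant import monitor, grab_frame, camera_params, ticket, manip
import cv2
print(monitor.state())
print([a for a in dir(manip) if a[0]!='_'], manip.hold_point_z)
for n in("scene","top"):
    print(n,camera_params(n)); cv2.imwrite(f"pics/{n}0.png",grab_frame(n))
E
```

```text
pics
{'time': 0.0, 'joint_pos': array([-1.41302863e+00,  5.33228601e-02,  1.61429563e+00,  8.07422201e-06,
        1.47599863e+00, -1.18981817e-01]), 'joint_vel': array([ 0.00089835,  0.00074922, -0.00024684,  0.00016716,  0.00078146,
       -0.00045743]), 'joint_efforts': array([-3.07502805e-04, -3.93684018e+01, -3.70172989e+01, -2.03419104e-04,
        7.01311394e-03,  1.14133258e-05]), 'tool_pos': array([ 0.17067455, -0.60053437,  0.19998319]), 'tool_rot': array([-1.01212189e-03,  9.90441026e-01,  1.37933135e-01, -1.56111276e-05]), 'contact_force': array([ 0.67402507, -0.84246601,  0.05419738]), 'ft_torque': array([-0.02159   , -0.01318835,  0.0385747 ]), 'gripper_width': 1.0001489266245613}
['IKError', 'hold_point_z'] 0.0187
scene {'fx': 536.2860350749372, 'fy': 536.2860350749372, 'cx': 318.44803210834624, 'cy': 242.2129958162173, 'k1': -0.08147248026345826, 'rvec': array([ 1.31209353,  2.4736387 , -0.68311173]), 'tvec': array([ 0.31888162, -0.31478331,  1.36288572])}
top {'fx': 561.2146600200795, 'fy': 561.2146600200795, 'cx': 316.79724149536526, 'cy': 243.4225441352188, 'k1': -0.06372873210619477, 'rvec': array([ 2.17432833, -2.11960613,  0.14801966]), 'tvec': array([-0.05665492,  0.52615257,  1.39810206])}
```

View pics/scene0.png

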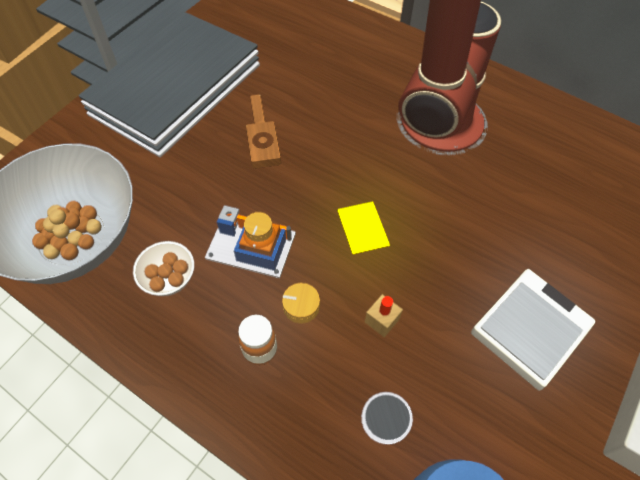

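View pics/top0.png

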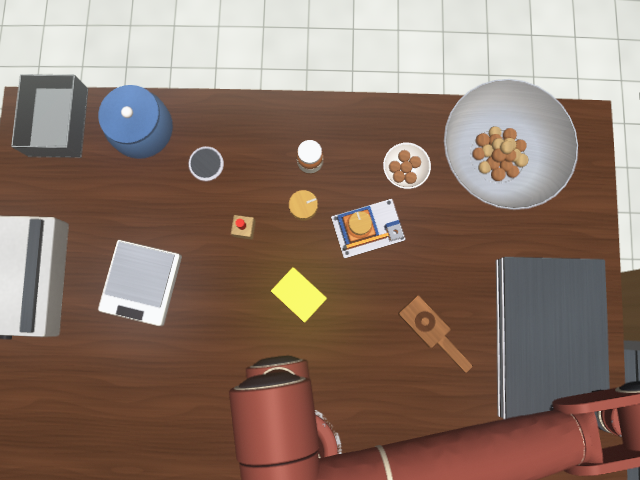

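The scene view has the clamp at about (252,240), the pin and stand at (385,312), and the larger look-alike lid at (301,302). The top view has the pin at (241,225), the clamp at (368,228), and the fork at (396,231). I'll zoom in.

```bash
cat > h.py <<'E'
import numpy as np, cv2
from plant import monitor, grab_frame, camera_params
def ray(n,u,v):
    p=camera_params(n); K=np.array([[p['fx'],0,p['cx']],[0,p['fy'],p['cy']],[0,0,1]])
    d=np.array([p['k1'],0,0,0,0.])
    q=cv2.undistortPoints(np.array([[[u,v]]],float),K,d)[0,0]
    R=cv2.Rodrigues(p['rvec'])[0]; o=-R.T@p['tvec']; r=R.T@np.array([q[0],q[1],1]); return o,r/np.linalg.norm(r)
def plane(n,u,v,z):
    o,r=ray(n,u,v); return o+r*(z-o[2])/r[2]
def tri(u1,u2):
    o1,a=ray("scene",*u1); o2,b=ray("top",*u2)
    s=np.linalg.lstsq(np.c_[a,-b],o2-o1,rcond=None)[0]
    p,q=o1+a*s[0],o2+b*s[1]; return (p+q)/2,np.linalg.norm(p-q)
def proj(n,P):
    p=camera_params(n); K=np.array([[p['fx'],0,p['cx']],[0,p['fy'],p['cy']],[0,0,1]])
    return cv2.projectPoints(np.atleast_2d(np.array(P,float)),p['rvec'],p['tvec'],K,np.array([p['k1'],0,0,0,0.]))[0][:,0]
def crop(n,img,x0,y0,w,h,s,name):
    cv2.imwrite(f"pics/{name}.png",cv2.resize(img[y0:y0+h,x0:x0+w],None,fx=s,fy=s,interpolation=cv2.INTER_CUBIC))
E
python3 - <<'E'
from h import *
s=cv2.imread("pics/scene0.png");t=cv2.imread("pics/top0.png")
crop(0,s,200,195,100,85,7,"sc"); crop(0,t,325,190,85,75,7,"tc")
a=s[285:345,355:415];b=t[205:245,220:260]
c=np.hstack([cv2.resize(a,(400,400),interpolation=2),cv2.resize(b,(400,400),interpolation=2)])
cv2.imwrite("pics/pin.png",c)
E
```

```text
(no output)
```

View pics/sc.png

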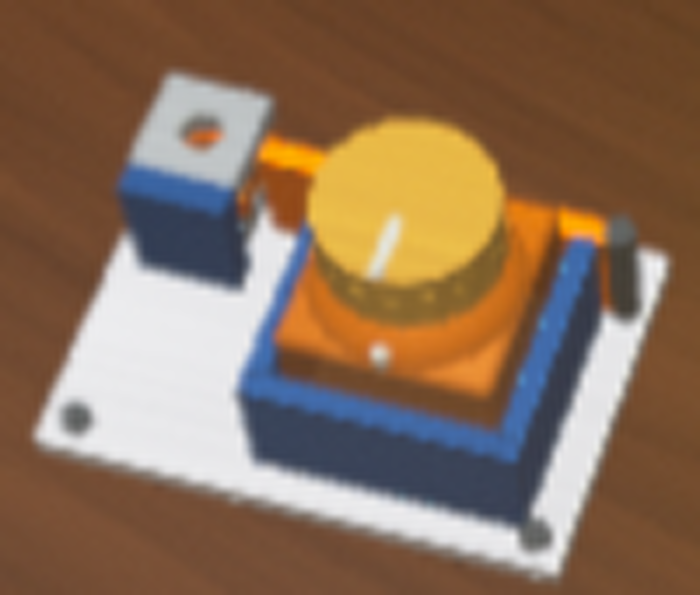

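View pics/tc.png

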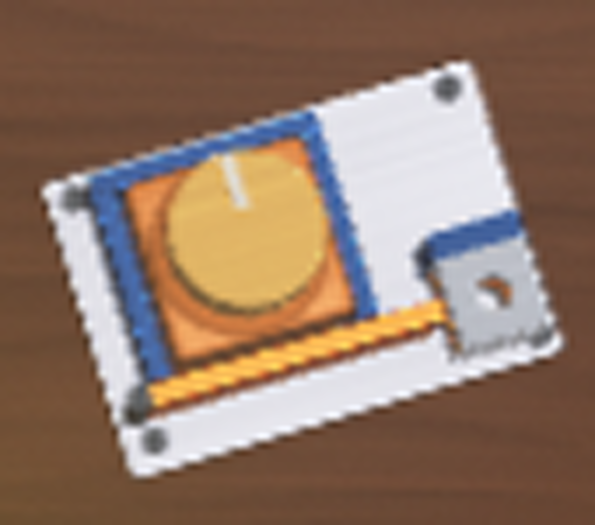

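View pics/pin.png

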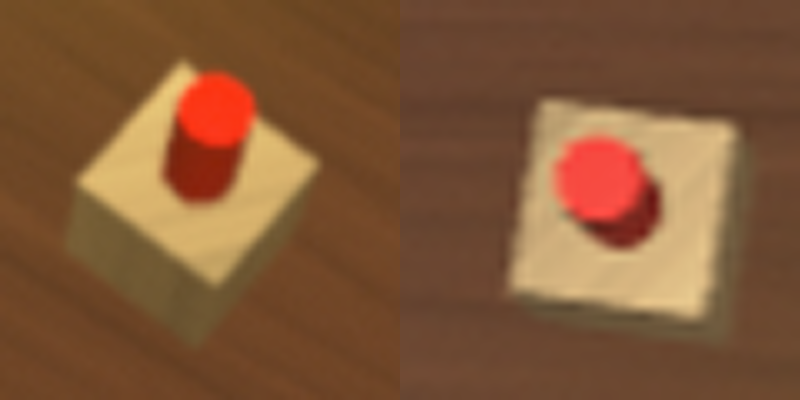

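Run:
```python
from h import *
s=cv2.imread("pics/scene0.png");t=cv2.imread("pics/top0.png")
def f(x0,y0,sc): return lambda c:((c[0]+.5)/sc-.5+x0,(c[1]+.5)/sc-.5+y0)
S=f(200,195,7);T=f(325,190,7)
# base plate corners
tc=[plane("top",*T(c),.010) for c in [(46,187),(470,60),(563,348),(134,477)]]
sc=[plane("scene",*S(c),.010) for c in [(560,577),(36,438),(668,257)]]
print("top corners",np.round(tc,4)); print("scene",np.round(sc,4))
cen=np.mean(tc,0); print("plate ctr",cen)
print("sides",[np.linalg.norm(tc[i]-tc[(i+1)%4]) for i in range(4)])
# fork hole
h1,h2=S((201,131)),T((492,292))
print("hole",tri(h1,h2),plane("scene",*h1,.055),plane("top",*h2,.055))
fs=[plane("top",*T(c),.055) for c in [(433,262),(521,237),(549,333),(458,358)]]; print("fork top ctr",np.mean(fs,0),np.round(fs,4))
fs=[plane("scene",*S(c),.055) for c in [(170,72),(273,97),(235,190),(124,166)]]; print("fork scene ctr",np.mean(fs,0),np.round(fs,4))
def blob(img,box,lo,hi):
    x,y,w,h=box; c=cv2.resize(img[y:y+h,x:x+w],None,fx=8,fy=8,interpolation=cv2.INTER_CUBIC)
    m=cv2.inRange(cv2.cvtColor(c,cv2.COLOR_BGR2HSV),lo,hi)
    cs=cv2.findContours(m,0,2)[0]; k=max(cs,key=cv2.contourArea); hull=cv2.convexHull(k)
    e=cv2.fitEllipse(hull); return f(x,y,8)(e[0]),np.array(e[1])/8
a,ea=blob(s,(370,290,30,30),(0,120,200),(10,255,255)); b,eb=blob(t,(225,210,30,30),(0,120,170),(10,255,255))
print("pin top",a,ea,b,eb,tri(a,b),plane("scene",*a,.094),plane("top",*b,.094))
a,ea=blob(s,(235,205,40,45),(18,100,190),(30,255,255)); b,eb=blob(t,(340,205,40,40),(15,80,180),(30,255,255))
print("cap top",a,ea,b,eb,tri(a,b),plane("scene",*a,.110),plane("top",*b,.110))
```

```text
top corners [[ 0.6041 -0.0789  0.01  ]
 [ 0.6569 -0.2377  0.01  ]
 [ 0.548  -0.2731  0.01  ]
 [ 0.4956 -0.1139  0.01  ]]
scene [[ 0.605  -0.0743  0.01  ]
 [ 0.6565 -0.234   0.01  ]
 [ 0.4952 -0.1127  0.01  ]]
plate ctr [ 0.57615447 -0.17591976  0.01      ]
sides [np.float64(0.1673713096978063), np.float64(0.11455645358577117), np.float64(0.16763481683408862), np.float64(0.11406514040126484)]
hole (array([ 0.56072568, -0.23993159,  0.05445813]), np.float64(0.0012032883599470987)) [ 0.56070399 -0.23907939  0.055     ] [ 0.56097767 -0.24036786  0.055     ]
fork top ctr [ 0.55897696 -0.23975031  0.055     ] [[ 0.5714 -0.2189  0.055 ]
 [ 0.5815 -0.2508  0.055 ]
 [ 0.5465 -0.2611  0.055 ]
 [ 0.5365 -0.2282  0.055 ]]
fork scene ctr [ 0.56074405 -0.2392362   0.055     ] [[ 0.549  -0.2609  0.055 ]
 [ 0.5385 -0.2287  0.055 ]
 [ 0.5717 -0.217   0.055 ]
 [ 0.5839 -0.2504  0.055 ]]
pin top (386.9956932067871, 301.0951385498047) [10.64404583 12.0843277 ] (239.44078636169434, 222.27916049957275) [8.8355484  9.92888165] (array([0.5668525 , 0.14947758, 0.09483946]), np.float64(0.001364690894095042)) [0.56616721 0.14998147 0.094     ] [0.56726631 0.14896997 0.094     ]
cap top (254.39642143249512, 222.11285018920898) [23.93181038 35.50211334] (360.1515712738037, 222.19069290161133) [22.40947151 23.35261345] (array([ 0.57294233, -0.14975905,  0.11221152]), np.float64(0.004559607753297844)) [ 0.57293213 -0.15289751  0.11      ] [ 0.57208914 -0.14798307  0.11      ]
```

```bash
cat >> h.py <<'E'
from scipy.spatial.transform import Rotation as Ro
def go(x,y,z,yawdeg):
    s=monitor.state(); q=s['tool_rot']; R0=Ro.from_quat([q[1],q[2],q[3],q[0]])
    a=np.radians(yawdeg); R1=Ro.from_matrix(np.array([[np.cos(a),np.sin(a),0],[np.sin(a),-np.cos(a),0],[0,0,-1.]]))
    d=R0.inv().apply(np.array([x,y,z])-s['tool_pos'])*100; r=(R0.inv()*R1).as_rotvec()
    m=R0.as_matrix(); 
    print("t %.2f pos %s yaw %.2f tilt %.3f F %s M %s w %.3f"%(s['time'],np.round(s['tool_pos'],4),np.degrees(np.arctan2(m[1,0],m[0,0])),np.degrees(np.arccos(-m[2,2])),np.round(s['contact_force'],1),np.round(s['ft_torque'],2),s['gripper_width']))
    print("d(cm)",np.round(d,2),"r",np.round(r,4),"j",np.round(s['joint_pos'],2))
E
python3 -c "
from h import *
go(.5668,.1495,.17,108.2)"
```

```text
t 0.10 pos [ 0.1707 -0.6006  0.2001] yaw 15.86 tilt 0.109 F [-0.9 -0.4 -0.6] M [-0.01 -0.06 -0.02] w 1.006
d(cm) [ 58.6  -61.33   3.14] r [-1.3000e-03 -1.7000e-03 -1.6117e+00] j [-1.41  0.05  1.61  0.    1.48 -0.12]
```

Call:
{"method": "play_rows", "body": {
  "commands": [
    {"dx":4,"dy":-4.2,"dz":0,"rz":-0.1,"claw":0},
    {"dx":7,"dy":-7.35,"dz":0,"rz":-0.2,"claw":0},
    {"dx":10.5,"dy":-11,"dz":0,"rz":-0.3,"claw":0},
    {"dx":14,"dy":-14.7,"dz":0,"rz":-0.42,"claw":0},
    {"dx":17.5,"dy":-18.3,"dz":0,"rz":-0.54,"claw":0}
  ]
}}

```text
invalid input
```

```bash
python3 -c "
from h import *
go(.5668,.1495,.17,108.2)"
```

```text
t 0.10 pos [ 0.1707 -0.6006  0.2001] yaw 15.86 tilt 0.109 F [-0.9 -0.4 -0.6] M [-0.01 -0.06 -0.02] w 1.006
d(cm) [ 58.6  -61.33   3.14] r [-1.3000e-03 -1.7000e-03 -1.6117e+00] j [-1.41  0.05  1.61  0.    1.48 -0.12]
```

Possibly every key is required in each row, so I'll include them all.

Call:
{"method": "play_rows", "body": {
  "commands": [
    {"dx":3.5,"dy":-3.7,"dz":0,"rx":0,"ry":0,"rz":-0.1,"claw":0},
    {"dx":7,"dy":-7.3,"dz":0,"rx":0,"ry":0,"rz":-0.2,"claw":0},
    {"dx":10.5,"dy":-11,"dz":0,"rx":0,"ry":0,"rz":-0.3,"claw":0},
    {"dx":14,"dy":-14.7,"dz":0,"rx":0,"ry":0,"rz":-0.4,"claw":0},
    {"dx":17.5,"dy":-18.3,"dz":0,"rx":0,"ry":0,"rz":-0.5,"claw":0}
  ]
}}

```text
time: 0.6
tool_pos: [0.2876, -0.3779, 0.1998]
tool_rot: [-0.001, 0.925, 0.38, 0.0]
contact_force: [0.9, -0.3, 0.3]
gripper_width: 1.0
```

```bash
python3 -c "
from h import *
go(.5668,.1495,.17,108.2)"
```

```text
t 0.60 pos [ 0.2876 -0.3779  0.1998] yaw 44.70 tilt 0.150 F [ 0.9 -0.3  0.3] M [-0.01 -0.06 -0.  ] w 1.000
d(cm) [ 56.94 -17.84   3.11] r [-1.1000e-03 -2.6000e-03 -1.1083e+00] j [-1.08 -0.32  1.95  0.    1.51 -0.29]
```

Call:
{"method": "play_rows", "body": {
  "commands": [
    {"dx":4.7,"dy":-1.5,"dz":0,"rx":0,"ry":0,"rz":-0.12,"claw":0},
    {"dx":9.4,"dy":-3,"dz":0,"rx":0,"ry":0,"rz":-0.25,"claw":0},
    {"dx":14.1,"dy":-4.4,"dz":0,"rx":0,"ry":0,"rz":-0.38,"claw":0},
    {"dx":18.8,"dy":-5.9,"dz":0,"rx":0,"ry":0,"rz":-0.5,"claw":0},
    {"dx":23.5,"dy":-7.4,"dz":0,"rx":0,"ry":0,"rz":-0.6,"claw":0}
  ]
}}

```text
time: 1.1
tool_pos: [0.4029, -0.158, 0.2001]
tool_rot: [-0.001, 0.77, 0.638, 0.001]
contact_force: [1.0, -0.2, -0.0]
gripper_width: 0.998
```

```bash
python3 -c "
from h import *
go(.5668,.1495,.17,108.2)"
```

```text
t 1.10 pos [ 0.4029 -0.158   0.2001] yaw 79.32 tilt 0.139 F [ 1.  -0.2 -0. ] M [-0.01 -0.03 -0.02] w 0.998
d(cm) [33.25 10.41  3.08] r [-0.     -0.0025 -0.5041] j [-0.55 -0.44  2.04  0.    1.54 -0.36]
```

Call:
{"method": "play_rows", "body": {
  "commands": [
    {"dx":4.7,"dy":1.5,"dz":0,"rx":0,"ry":0,"rz":-0.12,"claw":0},
    {"dx":9.4,"dy":3,"dz":0,"rx":0,"ry":0,"rz":-0.25,"claw":0},
    {"dx":14.1,"dy":4.4,"dz":0,"rx":0,"ry":0,"rz":-0.38,"claw":0},
    {"dx":18.8,"dy":5.9,"dz":0,"rx":0,"ry":0,"rz":-0.504,"claw":0},
    {"dx":23.5,"dy":7.4,"dz":0,"rx":0,"ry":0,"rz":-0.504,"claw":0}
  ]
}}

```text
time: 1.6
tool_pos: [0.5195, 0.0614, 0.2002]
tool_rot: [-0.001, 0.585, 0.811, 0.001]
contact_force: [0.3, -1.3, 0.2]
gripper_width: 1.005
```

```bash
python3 -c "
from h import *
go(.5668,.1495,.15,108.2)"
```

```text
t 1.60 pos [0.5195 0.0614 0.2002] yaw 108.34 tilt 0.130 F [ 0.3 -1.3  0.2] M [-0.03 -0.08  0.02] w 1.005
d(cm) [6.87 7.26 5.04] r [ 0.0004 -0.0022  0.0024] j [-0.03 -0.19  1.85  0.    1.49 -0.35]
```

Call:
{"method": "play_rows", "body": {
  "commands": [
    {"dx":3,"dy":3.2,"dz":2,"rx":0,"ry":-0.002,"rz":0,"claw":0},
    {"dx":6,"dy":6.3,"dz":4,"rx":0,"ry":-0.002,"rz":0,"claw":0},
    {"dx":6.87,"dy":7.26,"dz":5,"rx":0,"ry":-0.002,"rz":0.002,"claw":0},
    {"dx":6.87,"dy":7.26,"dz":5,"rx":0,"ry":-0.002,"rz":0.002,"claw":0}
  ]
}}

```text
time: 2.0
tool_pos: [0.5654, 0.1506, 0.1474]
tool_rot: [-0.002, 0.585, 0.811, -0.002]
contact_force: [-0.3, -0.4, -0.3]
gripper_width: 0.997
```

Run:
```python
from h import *
go(.5668,.1495,.056,108.2)
s=grab_frame("scene");t=grab_frame("top")
a=s[250:350,330:430];b=t[185:265,200:280]
cv2.imwrite("pics/p1.png",np.hstack([cv2.resize(a,(400,400),interpolation=2),cv2.resize(b,(400,400),interpolation=2)]))
```

```text
t 2.00 pos [0.5654 0.1506 0.1474] yaw 108.37 tilt 0.286 F [-0.3 -0.4 -0.3] M [ 0.02 -0.01  0.03] w 0.997
d(cm) [-0.16  0.14  9.14] r [-0.0049 -0.001   0.003 ] j [ 0.13  0.    1.76  0.    1.39 -0.19]
```

View pics/p1.png

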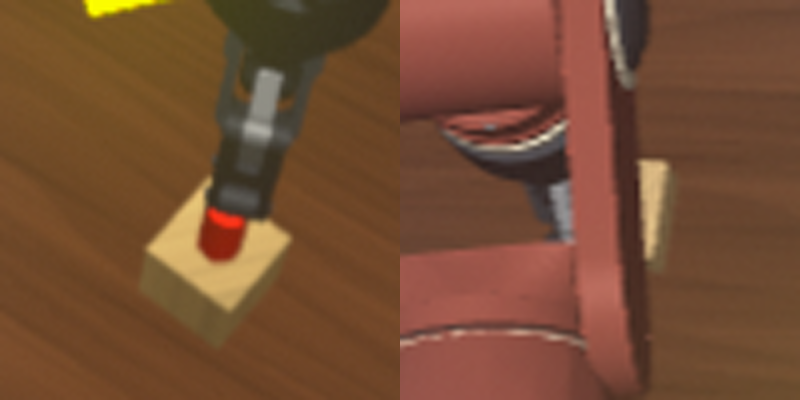

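Call:
{"method": "play_rows", "body": {
  "commands": [
    {"dx":-0.16,"dy":0.14,"dz":3,"rx":-0.005,"ry":-0.001,"rz":0.003,"claw":0},
    {"dx":-0.16,"dy":0.14,"dz":6,"rx":-0.005,"ry":-0.001,"rz":0.003,"claw":0},
    {"dx":-0.16,"dy":0.14,"dz":8.5,"rx":-0.005,"ry":-0.001,"rz":0.003,"claw":0},
    {"dx":-0.16,"dy":0.14,"dz":9.1,"rx":-0.005,"ry":-0.001,"rz":0.003,"claw":0},
    {"dx":-0.16,"dy":0.14,"dz":9.1,"rx":-0.005,"ry":-0.001,"rz":0.003,"claw":0}
  ]
}}

```text
time: 2.6
tool_pos: [0.5678, 0.1464, 0.0594]
tool_rot: [0.002, 0.588, 0.809, 0.001]
contact_force: [-0.2, -0.1, 0.6]
gripper_width: 1.003
```

Run:
```python
from h import *
go(.5668,.1495,.056,108.2)
s=grab_frame("scene")
cv2.imwrite("pics/p2.png",cv2.resize(s[260:350,330:430],(800,720)[:2][:2] and (600,540),interpolation=2))
```

```text
t 2.60 pos [0.5678 0.1464 0.0594] yaw 107.95 tilt 0.212 F [-0.2 -0.1  0.6] M [-0.02  0.02 -0.01] w 1.003
d(cm) [0.32 0.   0.34] r [ 0.0035  0.0012 -0.0044] j [ 0.13  0.09  1.82 -0.    1.23 -0.19]
```

View pics/p2.png

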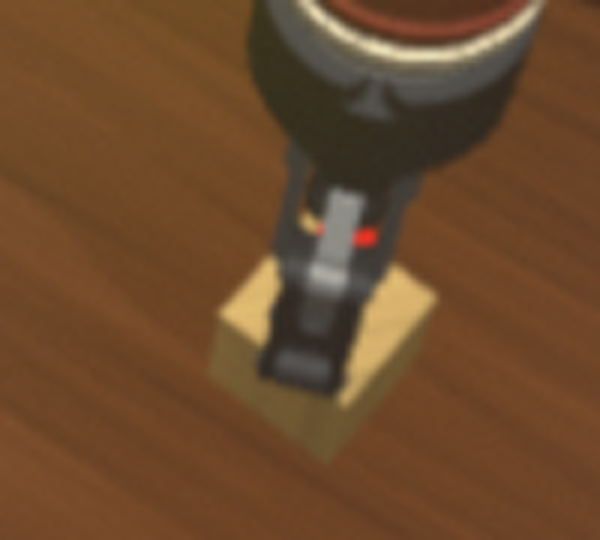

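Call:
{"method": "play_rows", "body": {
  "commands": [
    {"dx":0.32,"dy":0,"dz":0.3,"rx":0.003,"ry":0.001,"rz":-0.004,"claw":0},
    {"dx":0.32,"dy":0,"dz":0.3,"rx":0.003,"ry":0.001,"rz":-0.004,"claw":0},
    {"dx":0.32,"dy":0,"dz":0.3,"rx":0.003,"ry":0.001,"rz":-0.004,"claw":0}
  ]
}}

```text
time: 2.95
tool_pos: [0.5687, 0.15, 0.059]
tool_rot: [0.002, 0.586, 0.81, 0.002]
contact_force: [-0.0, -0.3, 0.2]
gripper_width: 0.997
```

Run:
```python
from h import *
go(.5668,.1495,.056,108.2)
```

```text
t 2.95 pos [0.5687 0.15   0.059 ] yaw 108.21 tilt 0.286 F [-0.  -0.3  0.2] M [ 0.   -0.04 -0.05] w 0.997
d(cm) [ 0.01 -0.2   0.3 ] r [0.0049 0.0011 0.0002] j [ 0.13  0.09  1.82 -0.    1.23 -0.19]
```

Call:
{"method": "play_rows", "body": {
  "commands": [
    {"dx":0,"dy":-0.2,"dz":0.3,"rx":0.004,"ry":0.001,"rz":0,"claw":0},
    {"dx":0,"dy":-0.2,"dz":0.3,"rx":0.004,"ry":0.001,"rz":0,"claw":0}
  ]
}}

```text
time: 3.15
tool_pos: [0.5666, 0.1494, 0.0559]
tool_rot: [0.0, 0.586, 0.81, 0.0]
contact_force: [0.1, -0.9, -0.8]
gripper_width: 1.004
```

Run:
```python
from h import *
go(.5668,.1495,.056,108.2)
```

```text
t 3.15 pos [0.5666 0.1494 0.0559] yaw 108.22 tilt 0.031 F [ 0.1 -0.9 -0.8] M [0.   0.02 0.  ] w 1.004
d(cm) [-0.    0.02 -0.01] r [0.0005 0.0001 0.0003] j [ 0.13  0.09  1.82  0.    1.22 -0.19]
```

Call:
{"method": "play_rows", "body": {
  "commands": [
    {"dx":0,"dy":0,"dz":0,"rx":0,"ry":0,"rz":0,"claw":1},
    {"dx":0,"dy":0,"dz":0,"rx":0,"ry":0,"rz":0,"claw":1},
    {"dx":0,"dy":0,"dz":0,"rx":0,"ry":0,"rz":0,"claw":1},
    {"dx":0,"dy":0,"dz":0,"rx":0,"ry":0,"rz":0,"claw":1},
    {"dx":0,"dy":0,"dz":0,"rx":0,"ry":0,"rz":0,"claw":1}
  ]
}}

```text
time: 3.65
tool_pos: [0.5668, 0.1494, 0.0562]
tool_rot: [0.0, 0.586, 0.81, 0.0]
contact_force: [-0.7, 0.6, 0.1]
gripper_width: 0.219
```

Run:
```python
from h import *
go(.5668,.1495,.056,108.2)
```

```text
t 3.65 pos [0.5668 0.1494 0.0562] yaw 108.22 tilt 0.038 F [-0.7  0.6  0.1] M [-0.01  0.06  0.  ] w 0.219
d(cm) [0.01 0.01 0.02] r [0.0006 0.0002 0.0003] j [ 0.13  0.09  1.82 -0.    1.22 -0.19]
```

Call:
{"method": "play_rows", "body": {
  "commands": [
    {"dx":0,"dy":0,"dz":0,"rx":0,"ry":0,"rz":0,"claw":1},
    {"dx":0,"dy":0,"dz":0,"rx":0,"ry":0,"rz":0,"claw":1}
  ]
}}

```text
time: 3.85
tool_pos: [0.5667, 0.1494, 0.0562]
tool_rot: [0.0, 0.586, 0.81, 0.0]
contact_force: [-0.4, 0.6, 1.5]
gripper_width: 0.217
```

Run:
```python
from h import *
go(.5668,.1495,.056,108.2)
s=grab_frame("scene")
cv2.imwrite("pics/p3.png",cv2.resize(s[260:350,330:430],(600,540),interpolation=2))
```

```text
t 3.85 pos [0.5667 0.1494 0.0562] yaw 108.22 tilt 0.032 F [-0.4  0.6  1.5] M [-0.04  0.05  0.01] w 0.217
d(cm) [0.   0.01 0.02] r [0.0005 0.0001 0.0004] j [ 0.13  0.09  1.82 -0.    1.22 -0.19]
```

View pics/p3.png

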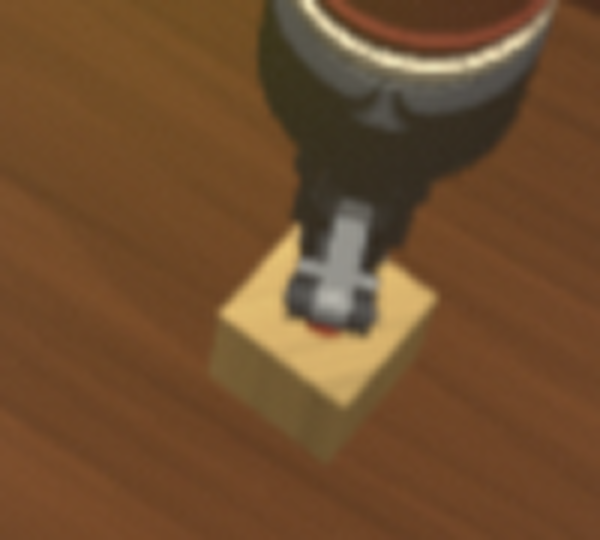

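The fingers have stopped on the handle, with its red bottom edge showing under the pads at (325,328). Lifting now.

Call:
{"method": "play_rows", "body": {
  "commands": [
    {"dx":0,"dy":0,"dz":-1.5,"rx":0,"ry":0,"rz":0,"claw":1},
    {"dx":0,"dy":0,"dz":-4,"rx":0,"ry":0,"rz":0,"claw":1},
    {"dx":0,"dy":0,"dz":-7,"rx":0,"ry":0,"rz":0,"claw":1},
    {"dx":0,"dy":0,"dz":-10,"rx":0,"ry":0,"rz":0,"claw":1},
    {"dx":0,"dy":0,"dz":-11.5,"rx":0,"ry":0,"rz":0,"claw":1}
  ]
}}

```text
time: 4.4
tool_pos: [0.5682, 0.1497, 0.1756]
tool_rot: [0.002, 0.586, 0.81, 0.002]
contact_force: [0.2, 0.3, -0.5]
gripper_width: 0.22
```

Run:
```python
from h import *
go(.5605,-.2397,.17,108.2)
s=grab_frame("scene")
cv2.imwrite("pics/p4.png",cv2.resize(s[240:350,330:430],(500,550),interpolation=2))
```

```text
t 4.40 pos [0.5682 0.1497 0.1756] yaw 108.22 tilt 0.344 F [ 0.2  0.3 -0.5] M [-0.01 -0.04 -0.03] w 0.220
d(cm) [-36.74 -12.91   0.53] r [0.0059 0.0012 0.0004] j [ 0.13 -0.02  1.73 -0.    1.43 -0.19]
```

View pics/p4.png

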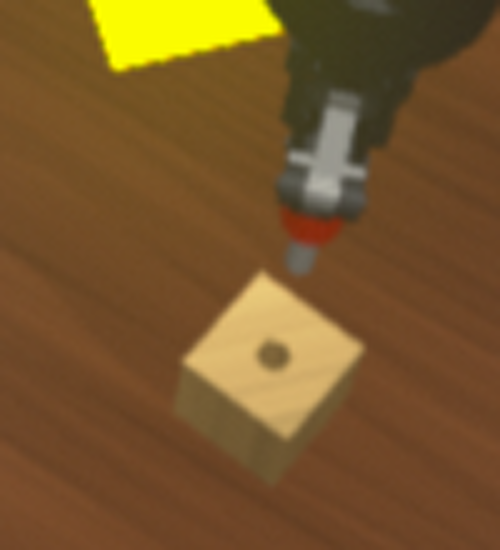

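Call:
{"method": "play_rows", "body": {
  "commands": [
    {"dx":-2.8,"dy":-1,"dz":-1.5,"rx":0.003,"ry":0.001,"rz":0,"claw":1},
    {"dx":-7,"dy":-2.5,"dz":-2.5,"rx":0.006,"ry":0.001,"rz":0,"claw":1},
    {"dx":-11,"dy":-4,"dz":-2.5,"rx":0.006,"ry":0.001,"rz":0,"claw":1},
    {"dx":-15,"dy":-5.3,"dz":-2.5,"rx":0.006,"ry":0.001,"rz":0,"claw":1},
    {"dx":-19,"dy":-6.7,"dz":-2.5,"rx":0.006,"ry":0.001,"rz":0,"claw":1}
  ]
}}

```text
time: 4.95
tool_pos: [0.5639, -0.053, 0.201]
tool_rot: [0.0, 0.586, 0.81, 0.001]
contact_force: [-0.8, 0.5, -1.4]
gripper_width: 0.22
```

Run:
```python
from h import *
go(.5605,-.2397,.2,108.2)
```

```text
t 4.95 pos [ 0.5639 -0.053   0.201 ] yaw 108.24 tilt 0.074 F [-0.8  0.5 -1.4] M [-0.03 -0.01 -0.  ] w 0.220
d(cm) [-17.62  -6.16   0.09] r [ 0.0013 -0.0002  0.0007] j [-0.23 -0.09  1.75  0.    1.48 -0.54]
```

Call:
{"method": "play_rows", "body": {
  "commands": [
    {"dx":-4,"dy":-1.4,"dz":0,"rx":0.001,"ry":0,"rz":0,"claw":1},
    {"dx":-8.5,"dy":-3,"dz":0,"rx":0.001,"ry":0,"rz":0,"claw":1},
    {"dx":-13,"dy":-4.5,"dz":0,"rx":0.001,"ry":0,"rz":0,"claw":1},
    {"dx":-16.5,"dy":-5.8,"dz":0,"rx":0.001,"ry":0,"rz":0,"claw":1},
    {"dx":-17.6,"dy":-6.16,"dz":0,"rx":0.001,"ry":0,"rz":0,"claw":1}
  ]
}}

```text
time: 5.45
tool_pos: [0.5592, -0.2427, 0.1994]
tool_rot: [-0.001, 0.588, 0.809, -0.0]
contact_force: [-0.4, 0.1, -1.3]
gripper_width: 0.214
```

Run:
```python
from h import *
go(.5605,-.2397,.12,108.2)
```

```text
t 5.45 pos [ 0.5592 -0.2427  0.1994] yaw 108.02 tilt 0.121 F [-0.4  0.1 -1.3] M [ 0.09 -0.02 -0.01] w 0.214
d(cm) [0.24 0.23 7.94] r [-0.0018 -0.0011 -0.0032] j [-0.53  0.02  1.65 -0.    1.47 -0.85]
```

Call:
{"method": "play_rows", "body": {
  "commands": [
    {"dx":0.24,"dy":0.23,"dz":2.5,"rx":-0.002,"ry":-0.001,"rz":-0.003,"claw":1},
    {"dx":0.24,"dy":0.23,"dz":5.5,"rx":-0.002,"ry":-0.001,"rz":-0.003,"claw":1},
    {"dx":0.24,"dy":0.23,"dz":7.9,"rx":-0.002,"ry":-0.001,"rz":-0.003,"claw":1},
    {"dx":0.24,"dy":0.23,"dz":7.9,"rx":-0.002,"ry":-0.001,"rz":-0.003,"claw":1},
    {"dx":0.24,"dy":0.23,"dz":7.9,"rx":-0.002,"ry":-0.001,"rz":-0.003,"claw":1}
  ]
}}

```text
time: 5.95
tool_pos: [0.5601, -0.2389, 0.1197]
tool_rot: [-0.001, 0.586, 0.81, 0.0]
contact_force: [0.4, -0.2, -0.7]
gripper_width: 0.214
```

Run:
```python
from h import *
go(.5605,-.2397,.12,108.2)
s=grab_frame("scene");t=grab_frame("top")
go(.5605,-.2397,.12,108.2)
cv2.imwrite("pics/s5.png",s);cv2.imwrite("pics/t5.png",t)
crop(0,s,200,165,80,75,8,"s5c");crop(0,t,330,170,100,90,6,"t5c")
```

```text
t 5.95 pos [ 0.5601 -0.2389  0.1197] yaw 108.22 tilt 0.107 F [ 0.4 -0.2 -0.7] M [-0.   -0.07  0.01] w 0.214
d(cm) [-0.09  0.01 -0.03] r [-0.001  -0.0016  0.0003] j [-0.53  0.08  1.72  0.    1.34 -0.84]
t 6.05 pos [ 0.5616 -0.2399  0.1222] yaw 108.21 tilt 0.160 F [-0.2  0.  -0.2] M [ 0.   -0.02 -0.04] w 0.217
d(cm) [ 0.05 -0.1   0.22] r [0.002  0.0019 0.0003] j [-0.53  0.08  1.72  0.    1.34 -0.84]
```

View pics/s5c.png

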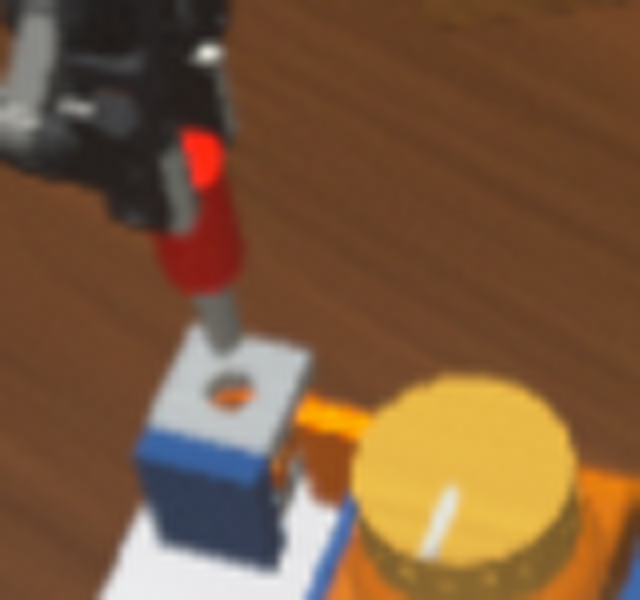

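View pics/t5c.png

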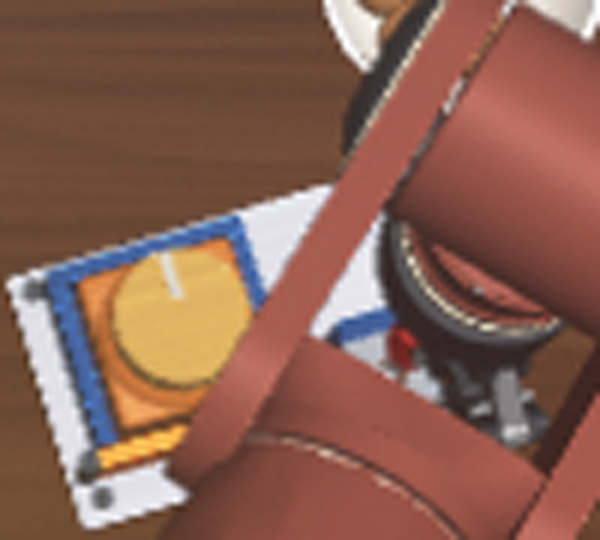

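Call:
{"method": "play_rows", "body": {
  "commands": [
    {"dx":0.05,"dy":-0.1,"dz":0.4,"rx":0.002,"ry":0.002,"rz":0,"claw":1},
    {"dx":0.05,"dy":-0.1,"dz":0.4,"rx":0.002,"ry":0.002,"rz":0,"claw":1},
    {"dx":0.05,"dy":-0.1,"dz":0.4,"rx":0.002,"ry":0.002,"rz":0,"claw":1}
  ]
}}

```text
time: 6.35
tool_pos: [0.5608, -0.2399, 0.119]
tool_rot: [0.001, 0.586, 0.81, 0.0]
contact_force: [0.9, 1.6, -1.5]
gripper_width: 0.216
```

Run:
```python
from h import *
go(.5605,-.2397,.12,108.2)
s=grab_frame("scene")
go(.5605,-.2397,.12,108.2)
p=monitor.state()['tool_pos']
cv2.imwrite("pics/s6.png",s)
c=cv2.resize(s[165:250,195:265],None,fx=10,fy=10,interpolation=2)[:,:]
x0,y0=195,165
z=p[2]
P=[[p[0],p[1],z-.046],[p[0],p[1],z-.006],[p[0],p[1],z+.038],[.5605,-.2397,.055]]
for q in proj("scene",P):
    cv2.circle(c,(int((q[0]-x0+.5)*10),int((q[1]-y0+.5)*10)),4,(0,255,0),-1); print(np.round((q-[x0,y0]+.5)*10))
cv2.imwrite("pics/s6c.png",c[200:])
```

```text
t 6.35 pos [ 0.5608 -0.2399  0.119 ] yaw 108.22 tilt 0.061 F [ 0.9  1.6 -1.5] M [-0.03  0.06  0.06] w 0.216
d(cm) [ 0.02 -0.02 -0.1 ] r [0.0008 0.0007 0.0003] j [-0.53  0.08  1.72  0.    1.34 -0.84]
t 6.40 pos [ 0.5607 -0.2398  0.1188] yaw 108.22 tilt 0.041 F [ 0.1 -0.  -1.2] M [ 0.01 -0.01  0.06] w 0.218
d(cm) [ 0.02 -0.01 -0.12] r [0.0006 0.0004 0.0003] j [-0.53  0.08  1.73  0.    1.34 -0.84]
[324. 439.]
[297. 327.]
[266. 196.]
[336. 486.]
```

View pics/s6c.png

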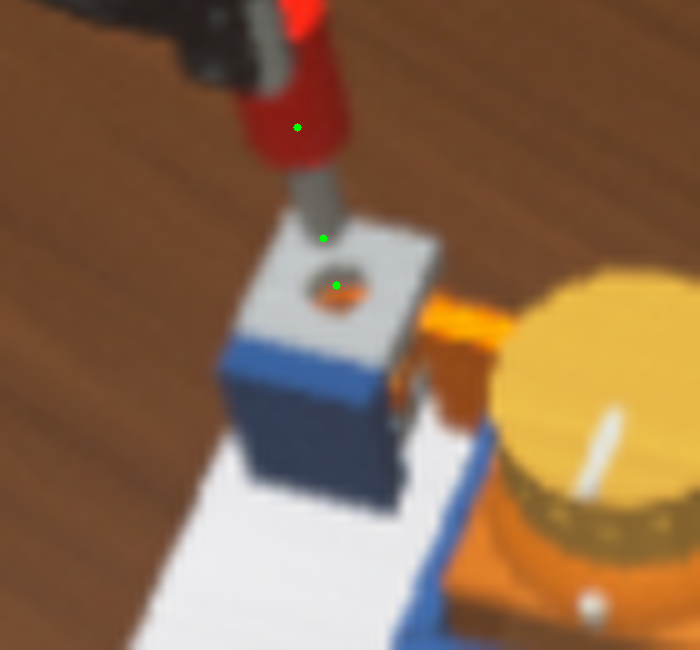

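Call:
{"method": "play_rows", "body": {
  "commands": [
    {"dx":0.02,"dy":-0.01,"dz":0.8,"rx":0.001,"ry":0,"rz":0,"claw":1},
    {"dx":0.02,"dy":-0.01,"dz":1.5,"rx":0.001,"ry":0,"rz":0,"claw":1},
    {"dx":0.02,"dy":-0.01,"dz":2.0,"rx":0.001,"ry":0,"rz":0,"claw":1},
    {"dx":0.02,"dy":-0.01,"dz":2.0,"rx":0.001,"ry":0,"rz":0,"claw":1},
    {"dx":0.02,"dy":-0.01,"dz":2.0,"rx":0.001,"ry":0,"rz":0,"claw":1}
  ]
}}

```text
time: 6.9
tool_pos: [0.5603, -0.2396, 0.0983]
tool_rot: [-0.0, 0.586, 0.81, -0.0]
contact_force: [1.0, 0.1, -1.1]
gripper_width: 0.216
```

Run:
```python
from h import *
go(.5605,-.2397,.09,108.2)
```

```text
t 6.90 pos [ 0.5603 -0.2396  0.0983] yaw 108.21 tilt 0.058 F [ 1.   0.1 -1.1] M [ 0.01 -0.03  0.03] w 0.216
d(cm) [-0.02  0.01  0.83] r [-0.001  -0.0001  0.0002] j [-0.53  0.1   1.74 -0.    1.3  -0.84]
```

Call:
{"method": "play_rows", "body": {
  "commands": [
    {"dx":0,"dy":0,"dz":0.4,"rx":0,"ry":0,"rz":0,"claw":1},
    {"dx":0,"dy":0,"dz":0.8,"rx":0,"ry":0,"rz":0,"claw":1},
    {"dx":0,"dy":0,"dz":1.2,"rx":0,"ry":0,"rz":0,"claw":1},
    {"dx":0,"dy":0,"dz":1.2,"rx":0,"ry":0,"rz":0,"claw":1}
  ]
}}

```text
time: 7.3
tool_pos: [0.5598, -0.2392, 0.0853]
tool_rot: [-0.001, 0.586, 0.81, -0.0]
contact_force: [-0.3, -0.4, -0.9]
gripper_width: 0.217
```

Run:
```python
from h import *
go(.5605,-.2397,.061,108.2)
```

```text
t 7.30 pos [ 0.5598 -0.2392  0.0853] yaw 108.22 tilt 0.127 F [-0.3 -0.4 -0.9] M [ 0.03  0.03 -0.01] w 0.217
d(cm) [-0.07  0.05  2.43] r [-0.0019 -0.0012  0.0003] j [-0.53  0.11  1.75 -0.    1.28 -0.84]
```

Free so far, with the tip at about z 0.039. Continuing down.

Call:
{"method": "play_rows", "body": {
  "commands": [
    {"dx":-0.03,"dy":0.03,"dz":0.6,"rx":-0.001,"ry":-0.001,"rz":0,"claw":1},
    {"dx":-0.05,"dy":0.04,"dz":1.2,"rx":-0.002,"ry":-0.001,"rz":0,"claw":1},
    {"dx":-0.07,"dy":0.05,"dz":1.7,"rx":-0.002,"ry":-0.001,"rz":0,"claw":1},
    {"dx":-0.07,"dy":0.05,"dz":2.0,"rx":-0.002,"ry":-0.001,"rz":0,"claw":1},
    {"dx":-0.07,"dy":0.05,"dz":2.0,"rx":-0.002,"ry":-0.001,"rz":0,"claw":1}
  ]
}}

```text
time: 7.8
tool_pos: [0.56, -0.2395, 0.0644]
tool_rot: [-0.001, 0.586, 0.81, 0.0]
contact_force: [-0.8, -0.2, -0.8]
gripper_width: 0.217
```

Run:
```python
from h import *
go(.5605,-.2397,.061,108.2)
```

```text
t 7.80 pos [ 0.56   -0.2395  0.0644] yaw 108.22 tilt 0.083 F [-0.8 -0.2 -0.8] M [ 0.04 -0.04  0.01] w 0.217
d(cm) [-0.03  0.04  0.34] r [-0.0008 -0.0012  0.0003] j [-0.53  0.14  1.76  0.    1.25 -0.84]
```

Call:
{"method": "play_rows", "body": {
  "commands": [
    {"dx":0,"dy":0,"dz":0.2,"rx":0,"ry":0,"rz":0,"claw":1},
    {"dx":0,"dy":0,"dz":0.35,"rx":0,"ry":0,"rz":0,"claw":1},
    {"dx":0,"dy":0,"dz":0.4,"rx":0,"ry":0,"rz":0,"claw":1},
    {"dx":0,"dy":0,"dz":0.4,"rx":0,"ry":0,"rz":0,"claw":1}
  ]
}}

```text
time: 8.2
tool_pos: [0.5602, -0.2398, 0.0611]
tool_rot: [-0.0, 0.586, 0.81, -0.0]
contact_force: [-1.1, -0.6, 3.9]
gripper_width: 0.218
```

Run:
```python
from h import *
go(.5605,-.2397,.061,108.2)
s=grab_frame("scene")
crop(0,s,200,180,70,60,10,"s7")
```

```text
t 8.20 pos [ 0.5602 -0.2398  0.0611] yaw 108.21 tilt 0.042 F [-1.1 -0.6  3.9] M [-0.05  0.28 -0.02] w 0.218
d(cm) [0.   0.03 0.01] r [-0.0005 -0.0005  0.0002] j [-0.53  0.14  1.76 -0.    1.24 -0.84]
```

View pics/s7.png

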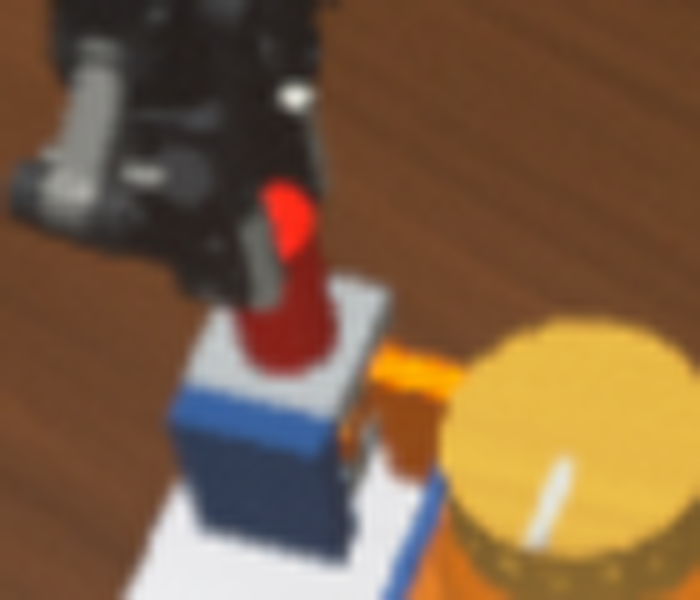

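The handle is at the fork face with 4 N of contact. I'll press slightly more, release, and rise.

Call:
{"method": "play_rows", "body": {
  "commands": [
    {"dx":0,"dy":0,"dz":0.1,"rx":0,"ry":0,"rz":0,"claw":1},
    {"dx":0,"dy":0,"dz":0.15,"rx":0,"ry":0,"rz":0,"claw":1},
    {"dx":0,"dy":0,"dz":0.15,"rx":0,"ry":0,"rz":0,"claw":1}
  ]
}}

```text
time: 8.55
tool_pos: [0.5605, -0.2401, 0.0611]
tool_rot: [-0.0, 0.586, 0.81, -0.0]
contact_force: [-3.2, 0.8, 7.6]
gripper_width: 0.214
```

Run:
```python
from h import *
go(.5605,-.2397,.061,108.2)
```

```text
t 8.55 pos [ 0.5605 -0.2401  0.0611] yaw 108.22 tilt 0.026 F [-3.2  0.8  7.6] M [0.18 0.65 0.09] w 0.214
d(cm) [0.03 0.01 0.01] r [-0.0004  0.      0.0004] j [-0.53  0.14  1.76 -0.    1.24 -0.84]
```

Call:
{"method": "play_rows", "body": {
  "commands": [
    {"dx":0,"dy":0,"dz":0,"rx":0,"ry":0,"rz":0,"claw":0},
    {"dx":0,"dy":0,"dz":0,"rx":0,"ry":0,"rz":0,"claw":0},
    {"dx":0,"dy":0,"dz":0,"rx":0,"ry":0,"rz":0,"claw":0},
    {"dx":0,"dy":0,"dz":0,"rx":0,"ry":0,"rz":0,"claw":0},
    {"dx":0,"dy":0,"dz":0,"rx":0,"ry":0,"rz":0,"claw":0}
  ]
}}

```text
time: 9.05
tool_pos: [0.5603, -0.24, 0.0608]
tool_rot: [-0.0, 0.586, 0.81, -0.0]
contact_force: [-0.4, -0.1, 0.9]
gripper_width: 0.997
```

Call:
{"method": "play_rows", "body": {
  "commands": [
    {"dx":0,"dy":0,"dz":-2,"rx":0,"ry":0,"rz":0,"claw":0},
    {"dx":0,"dy":0,"dz":-5,"rx":0,"ry":0,"rz":0,"claw":0},
    {"dx":0,"dy":0,"dz":-8,"rx":0,"ry":0,"rz":0,"claw":0},
    {"dx":0,"dy":0,"dz":-11,"rx":0,"ry":0,"rz":0,"claw":0},
    {"dx":0,"dy":0,"dz":-13,"rx":0,"ry":0,"rz":0,"claw":0}
  ]
}}

```text
time: 9.55
tool_pos: [0.5612, -0.2404, 0.1936]
tool_rot: [0.001, 0.586, 0.81, 0.0]
contact_force: [0.2, -0.2, -0.6]
gripper_width: 1.001
```

Run:
```python
from h import *
go(.5722,-.1470,.16,108.2)
s=grab_frame("scene");t=grab_frame("top")
cv2.imwrite("pics/s8f.png",s);cv2.imwrite("pics/t8f.png",t)
a=cv2.resize(s[180:280,195:305],(440,400),interpolation=2);b=cv2.resize(t[185:265,330:415],(360,340),interpolation=2)
b=cv2.copyMakeBorder(b,0,60,0,0,0)
cv2.imwrite("pics/s8.png",np.hstack([a,b]))
```

```text
t 9.55 pos [ 0.5612 -0.2404  0.1936] yaw 108.22 tilt 0.147 F [ 0.2 -0.2 -0.6] M [ 0.03  0.02 -0.  ] w 1.001
d(cm) [8.54 3.96 3.34] r [0.0015 0.0021 0.0004] j [-0.53  0.02  1.66 -0.    1.46 -0.84]
```

View pics/s8.png

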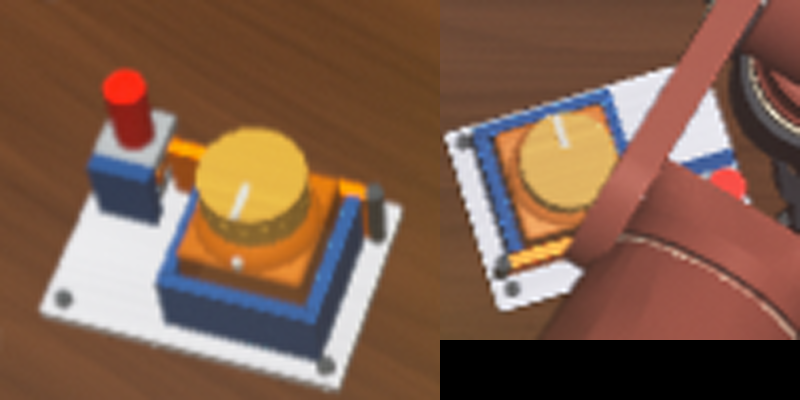

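Run:
```python
from h import *
f=lambda x0,y0,sc:(lambda c:((c[0]+.5)/sc-.5+x0,(c[1]+.5)/sc-.5+y0))
S=f(200,195,7);T=f(325,190,7)
a,b=S((406,201)),T((247,229))
print(tri(a,b),plane("scene",*a,.11),plane("top",*b,.11))
print(plane("scene",*a,.112))
# expected ellipse outlines
im=cv2.resize(cv2.imread("pics/s8f.png")[185:275,200:300],None,fx=7,fy=7,interpolation=2)
th=np.linspace(0,6.283,60)
def draw(n,im,x0,y0,c,r,z,col):
    for q in proj(n,np.c_[c[0]+r*np.cos(th),c[1]+r*np.sin(th),0*th+z]): cv2.circle(im,(int((q[0]-x0+.5)*7),int((q[1]-y0+.5)*7)),1,col,-1)
tm=cv2.resize(cv2.imread("pics/top0.png")[190:265,325:410],None,fx=7,fy=7,interpolation=2)
c=(.5722,-.1475)
for n,m,x0,y0 in(("scene",im,200,185),("top",tm,325,190)):
    draw(n,m,x0,y0,c,.028,.11,(255,0,255));draw(n,m,x0,y0,c,.028,.086,(255,255,0))
    draw(n,m,x0,y0,(.5603,-.24),.011,.099,(255,0,255));draw(n,m,x0,y0,(.5603,-.24),.011,.055,(0,255,0))
cv2.imwrite("pics/o1.png",im);cv2.imwrite("pics/o2.png",tm)
```

```text
(array([ 0.57160558, -0.14679113,  0.10945925]), np.float64(0.001207610862157539)) [ 0.57159222 -0.14598385  0.11      ] [ 0.5718352  -0.14726786  0.11      ]
[ 0.57253123 -0.1450431   0.112     ]
```

View pics/o1.png

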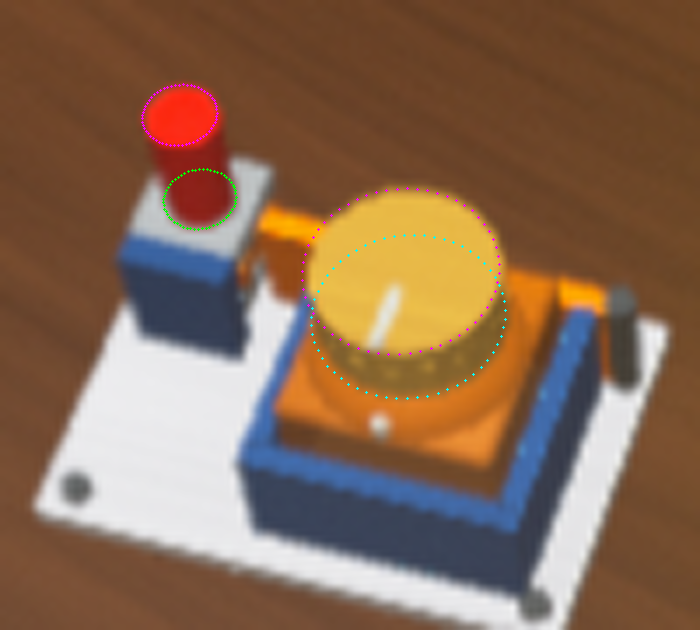

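View pics/o2.png

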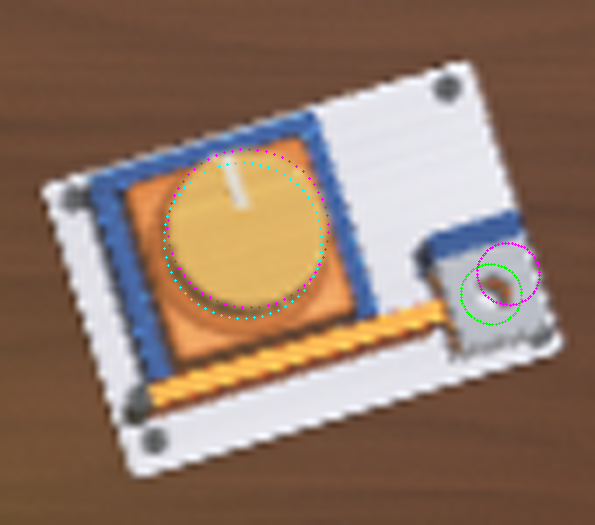

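Run:
```python
from h import *
go(.5717,-.1468,.15,108.2)
```

```text
t 9.65 pos [ 0.5625 -0.2411  0.1951] yaw 108.22 tilt 0.392 F [ 0.2 -0.2 -0.5] M [ 0.01 -0.05 -0.04] w 1.000
d(cm) [8.69 3.81 4.48] r [0.0043 0.0053 0.0004] j [-0.53  0.02  1.66 -0.    1.46 -0.84]
```

Call:
{"method": "play_rows", "body": {
  "commands": [
    {"dx":3,"dy":1.3,"dz":0,"rx":0.004,"ry":0.005,"rz":0,"claw":0},
    {"dx":6,"dy":2.6,"dz":1.5,"rx":0.004,"ry":0.005,"rz":0,"claw":0},
    {"dx":8.69,"dy":3.81,"dz":4,"rx":0.004,"ry":0.005,"rz":0,"claw":0},
    {"dx":8.69,"dy":3.81,"dz":4.4,"rx":0.004,"ry":0.005,"rz":0,"claw":0},
    {"dx":8.69,"dy":3.81,"dz":4.4,"rx":0.004,"ry":0.005,"rz":0,"claw":0}
  ]
}}

```text
time: 10.15
tool_pos: [0.5702, -0.1459, 0.1478]
tool_rot: [-0.002, 0.586, 0.811, -0.001]
contact_force: [-0.1, 0.1, 0.5]
gripper_width: 0.999
```

Run:
```python
from h import *
go(.5717,-.1468,.079,108.2)
```

```text
t 10.15 pos [ 0.5702 -0.1459  0.1478] yaw 108.29 tilt 0.247 F [-0.1  0.1  0.5] M [-0.02  0.01 -0.  ] w 0.999
d(cm) [-0.15  0.14  6.88] r [-0.0036 -0.0024  0.0016] j [-0.38  0.01  1.75 -0.    1.39 -0.7 ]
```

Call:
{"method": "play_rows", "body": {
  "commands": [
    {"dx":-0.15,"dy":0.14,"dz":1.5,"rx":-0.003,"ry":-0.002,"rz":0.002,"claw":0},
    {"dx":-0.15,"dy":0.14,"dz":3,"rx":-0.003,"ry":-0.002,"rz":0.002,"claw":0},
    {"dx":-0.15,"dy":0.14,"dz":4.5,"rx":-0.003,"ry":-0.002,"rz":0.002,"claw":0},
    {"dx":-0.15,"dy":0.14,"dz":5,"rx":-0.003,"ry":-0.002,"rz":0.002,"claw":0},
    {"dx":-0.15,"dy":0.14,"dz":5,"rx":-0.003,"ry":-0.002,"rz":0.002,"claw":0}
  ]
}}

```text
time: 10.65
tool_pos: [0.5707, -0.1468, 0.0959]
tool_rot: [-0.002, 0.587, 0.81, -0.0]
contact_force: [0.1, -0.4, 0.3]
gripper_width: 1.0
```

Run:
```python
from h import *
go(.5717,-.1468,.079,108.2)
s=grab_frame("scene");t=grab_frame("top")
a=cv2.resize(s[180:280,195:305],(440,400),interpolation=2);b=cv2.resize(t[185:265,330:415],(360,340),interpolation=2)
b=cv2.copyMakeBorder(b,0,60,0,0,0)
cv2.imwrite("pics/s9.png",np.hstack([a,b]))
```

```text
t 10.65 pos [ 0.5707 -0.1468  0.0959] yaw 108.15 tilt 0.212 F [ 0.1 -0.4  0.3] M [-0.   -0.    0.05] w 1.000
d(cm) [-0.03  0.1   1.69] r [-0.0029 -0.0023 -0.0009] j [-0.38  0.06  1.79 -0.    1.3  -0.69]
```

View pics/s9.png

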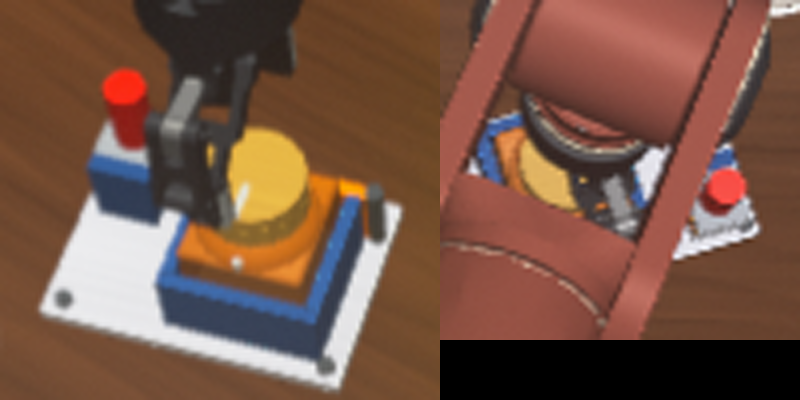

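Run:
```python
from h import *
p=monitor.state()['tool_pos'];a=np.radians(18.2);d=np.array([np.cos(a),np.sin(a),0])
c=cv2.imread("pics/s9.png")
print(monitor.state()['tool_pos'])
n=np.array([-d[1],d[0],0])
for w in(.0425,.057):
  for k in (-.011,.011):
    for z in(.013,.04):
      q=(proj("scene",p+d*w+n*k+[0,0,z])[0]-[195,180]+.5)*4; print(w,k,z,q)
      cv2.circle(c,tuple(int(v) for v in q),3,(0,255,0) if w<.05 else (255,0,255),-1)
cv2.imwrite("pics/s9b.png",cv2.resize(c[80:300,80:360],None,fx=2.7,fy=2.7))
```

```text
[ 0.57202588 -0.14709501  0.09800739]
0.0425 -0.011 0.013 [199.72765211 238.62941349]
0.0425 -0.011 0.04 [193.49390659 209.03939944]
0.0425 0.011 0.013 [242.39727039 249.33094173]
0.0425 0.011 0.04 [237.10402037 219.88409335]
0.057 -0.011 0.013 [189.52986553 263.22231668]
0.057 -0.011 0.04 [183.01291518 233.98282206]
0.057 0.011 0.013 [232.45898586 274.07856435]
0.057 0.011 0.04 [226.89485492 244.98855296]
```

View pics/s9b.png

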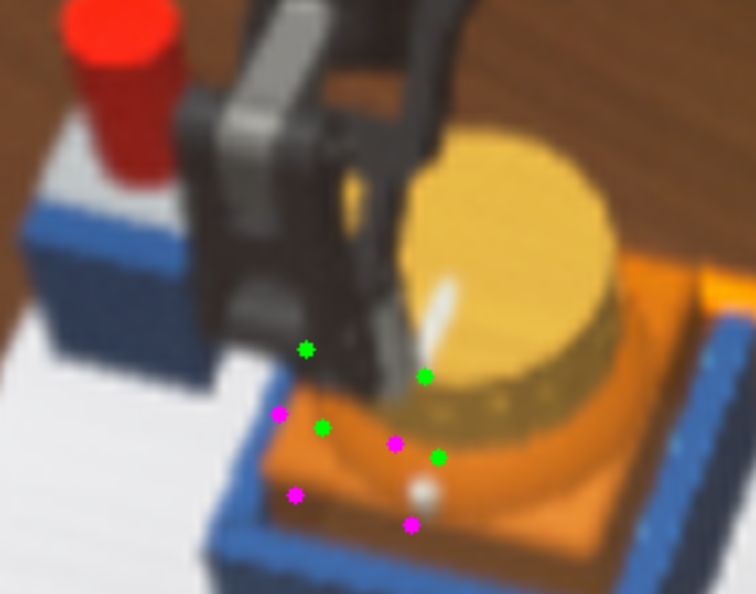

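Run:
```python
from h import *
p=np.array([.5602,-.2398,.0611]);a=np.radians(18.2);d=np.array([np.cos(a),np.sin(a),0]);n=np.array([-d[1],d[0],0])
c=cv2.imread("pics/s7.png")
P=camera_params("scene");R=cv2.Rodrigues(P['rvec'])[0];o=-R.T@P['tvec'];print("cam",o,"in dn",(o-p)@d,(o-p)@n)
for w,col in((.011,(0,255,0)),(-.011,(255,255,0))):
  for k in (-.011,.011):
    for z in(.0,.037):
      q=(proj("scene",p+d*w+n*k+[0,0,z])[0]-[200,180]+.5)*10; print(w,k,z,q)
      cv2.circle(c,tuple(int(v) for v in q),5,col,-1)
cv2.imwrite("pics/s7b.png",c)
```

```text
cam [0.99016981 0.27337164 1.00153043] in dn 0.5687407259088815 0.3532041332734845
0.011 -0.011 0.0 [215.79497069 347.93347729]
0.011 -0.011 0.037 [189.54189082 247.13282668]
0.011 0.011 0.0 [312.99882967 371.736761  ]
0.011 0.011 0.037 [289.40655845 271.27646691]
-0.011 -0.011 0.0 [253.09061376 265.94510972]
-0.011 -0.011 0.037 [228.18628553 163.84623354]
-0.011 0.011 0.0 [349.48793329 289.2664119 ]
-0.011 0.011 0.037 [327.19737317 187.4845854 ]
```

View pics/s7b.png

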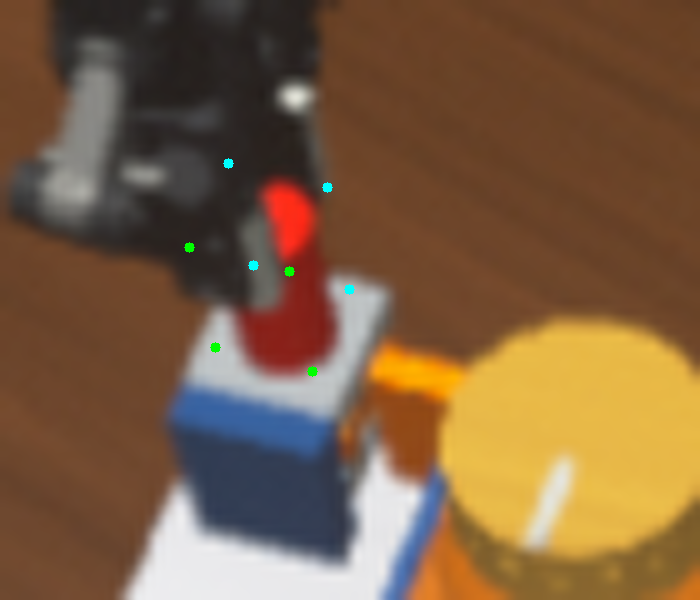

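Call:
{"method": "play_rows", "body": {
  "commands": [
    {"dx":0,"dy":0,"dz":1.0,"rx":0,"ry":0,"rz":0,"claw":0},
    {"dx":0,"dy":0,"dz":2.0,"rx":0,"ry":0,"rz":0,"claw":0},
    {"dx":0,"dy":0,"dz":2.2,"rx":0,"ry":0,"rz":0,"claw":0},
    {"dx":0,"dy":0,"dz":2.2,"rx":0,"ry":0,"rz":0,"claw":0}
  ]
}}

```text
time: 11.15
tool_pos: [0.5714, -0.1468, 0.0749]
tool_rot: [-0.001, 0.587, 0.81, -0.0]
contact_force: [0.5, 0.1, 1.5]
gripper_width: 1.0
```

Run:
```python
from h import *
go(.5717,-.1468,.076,108.2)
```

```text
t 11.15 pos [ 0.5714 -0.1468  0.0749] yaw 108.17 tilt 0.121 F [0.5 0.1 1.5] M [ 0.   -0.02 -0.06] w 1.000
d(cm) [-0.01  0.03 -0.11] r [-0.0016 -0.0013 -0.0005] j [-0.38  0.08  1.8  -0.    1.26 -0.69]
```

Call:
{"method": "play_rows", "body": {
  "commands": [
    {"dx":0,"dy":0.03,"dz":-0.05,"rx":-0.001,"ry":-0.001,"rz":0,"claw":1},
    {"dx":0,"dy":0.03,"dz":-0.05,"rx":-0.001,"ry":-0.001,"rz":0,"claw":1},
    {"dx":0,"dy":0.03,"dz":-0.05,"rx":-0.001,"ry":-0.001,"rz":0,"claw":1},
    {"dx":0,"dy":0.03,"dz":-0.05,"rx":-0.001,"ry":-0.001,"rz":0,"claw":1}
  ]
}}

```text
time: 11.55
tool_pos: [0.5776, -0.1465, 0.0811]
tool_rot: [0.005, 0.587, 0.81, 0.004]
contact_force: [9.7, 5.2, 15.8]
gripper_width: 0.329
```

Run:
```python
from h import *
go(.5717,-.1468,.076,108.2)
s=grab_frame("scene");t=grab_frame("top")
a=cv2.resize(s[180:280,195:305],(440,400),interpolation=2);b=cv2.resize(t[185:265,330:415],(360,340),interpolation=2)
b=cv2.copyMakeBorder(b,0,60,0,0,0)
cv2.imwrite("pics/s10.png",np.hstack([a,b]))
```

```text
t 11.55 pos [ 0.5776 -0.1465  0.0811] yaw 108.14 tilt 0.781 F [ 9.7  5.2 15.8] M [ 1.14 -1.73 -0.  ] w 0.329
d(cm) [ 0.16 -0.58  0.5 ] r [ 0.013   0.004  -0.0011] j [-0.38  0.08  1.79  0.01  1.26 -0.69]
```

View pics/s10.png

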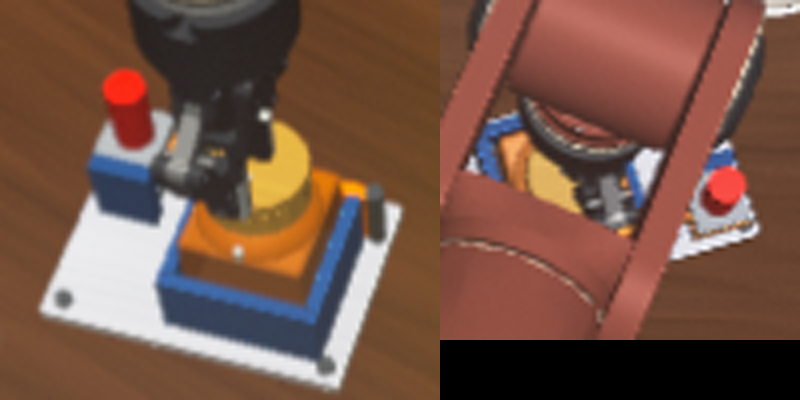

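The tool was pushed about 6 mm up and sideways and the jaws closed too far, so this grasp is wrong. I'll open and back off.

Call:
{"method": "play_rows", "body": {
  "commands": [
    {"dx":0,"dy":0,"dz":0,"rx":0,"ry":0,"rz":0,"claw":0},
    {"dx":0,"dy":0,"dz":0,"rx":0,"ry":0,"rz":0,"claw":0},
    {"dx":0,"dy":0,"dz":0,"rx":0,"ry":0,"rz":0,"claw":0},
    {"dx":0,"dy":0,"dz":0,"rx":0,"ry":0,"rz":0,"claw":0}
  ]
}}

```text
time: 12.05
tool_pos: [0.5799, -0.146, 0.082]
tool_rot: [0.008, 0.587, 0.81, 0.006]
contact_force: [-0.6, -0.4, -0.1]
gripper_width: 0.822
```

Run:
```python
from h import *
go(.5717,-.1468,.076,108.2)
s=grab_frame("scene");t=grab_frame("top")
cv2.imwrite("pics/s11f.png",s);cv2.imwrite("pics/t11f.png",t)
crop(0,s,195,150,110,100,6,"s11");crop(0,t,320,150,100,110,5,"t11")
```

```text
t 12.05 pos [ 0.5799 -0.146   0.082 ] yaw 108.11 tilt 1.142 F [-0.6 -0.4 -0.1] M [-0.02  0.03 -0.02] w 0.822
d(cm) [ 0.18 -0.82  0.58] r [ 0.0193  0.0051 -0.0015] j [-0.38  0.08  1.79  0.01  1.25 -0.69]
```

View pics/s11.png

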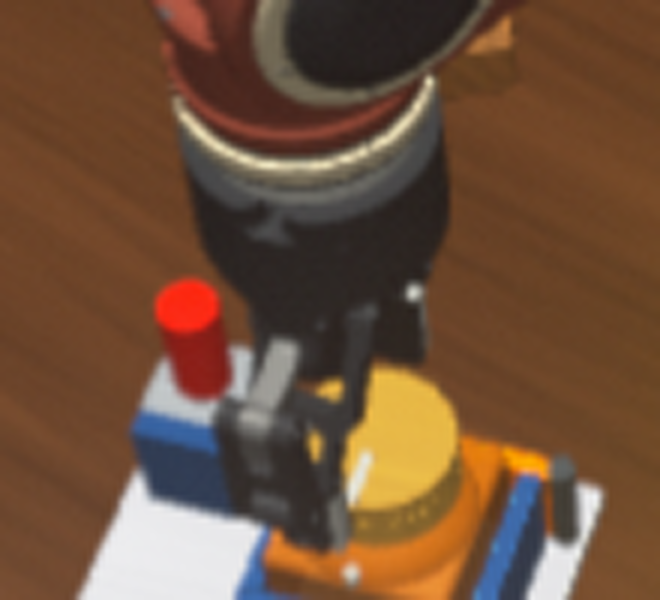

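View pics/t11.png

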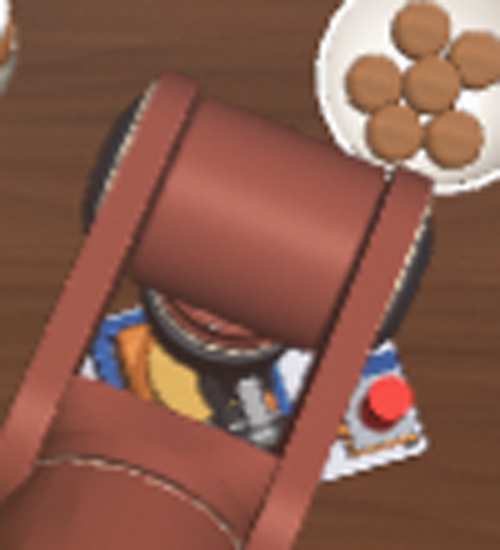

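Run:
```python
from h import *
st=monitor.state();p=st['tool_pos'];q=st['tool_rot'];R=Ro.from_quat([q[1],q[2],q[3],q[0]]).as_matrix()
print(p, st['gripper_width'],R.round(3))
th=np.linspace(0,6.283,40)
for n,f,x0,y0,w,h,s in(("scene","s11f",195,130,110,110,6),("top","t11f",320,150,100,110,5)):
    im=cv2.resize(cv2.imread(f"pics/{f}.png")[y0:y0+h,x0:x0+w],None,fx=s,fy=s,interpolation=2)
    def dot(X,col,r=2):
        for v in proj(n,(p+np.atleast_2d(X)@R.T)): cv2.circle(im,(int((v[0]-x0+.5)*s),int((v[1]-y0+.5)*s)),r,col,-1)
    for z in (0,.03,.06,.09,.12,.15,.18): dot([[0,0,-z]],(0,255,0),3)
    for z in (.073,.15): dot(np.c_[.038*np.cos(th),.038*np.sin(th),0*th-z],(255,255,0),1)
    b=.0365
    for x in(-.011,.011):
        for y in (b,-b):
            for z in (.0,.03): dot([[x,y,-z]],(255,0,255),3)
    cv2.imwrite(f"pics/{f}o.png",im)
```

```text
[ 0.58011493 -0.1460244   0.08212023] 0.9725003075112522 [[-0.311  0.95   0.02 ]
 [ 0.95   0.311  0.001]
 [-0.005  0.02  -1.   ]]
```

View pics/s11fo.png

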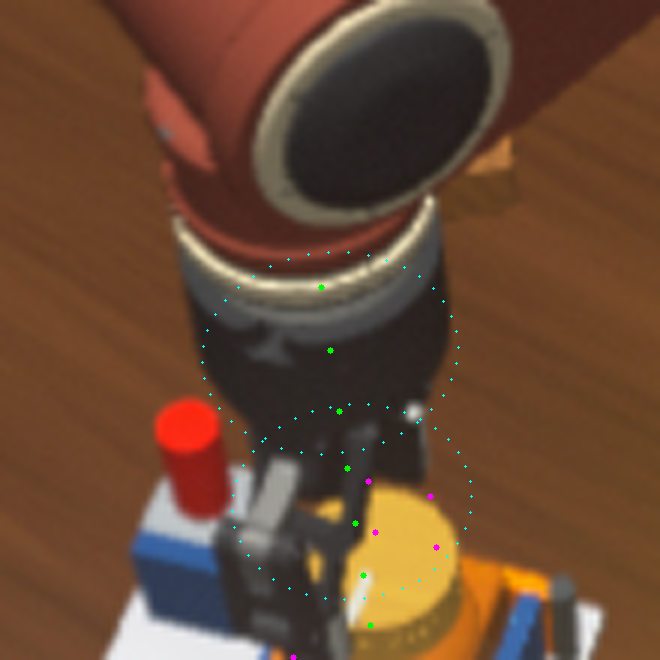

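View pics/t11fo.png

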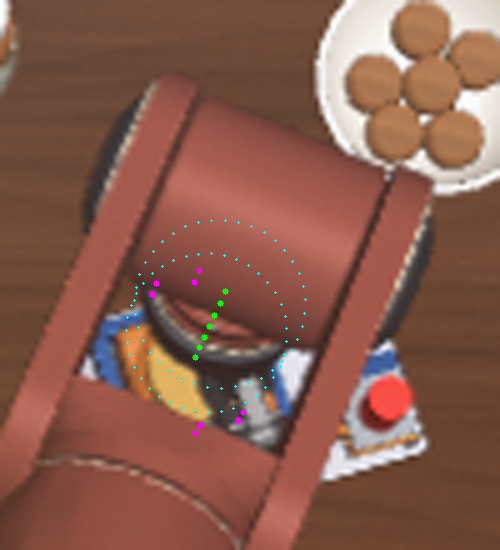

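Call:
{"method": "play_rows", "body": {
  "commands": [
    {"dx":0,"dy":0,"dz":-2,"rx":0,"ry":0,"rz":0,"claw":0},
    {"dx":0,"dy":0,"dz":-4,"rx":0,"ry":0,"rz":0,"claw":0},
    {"dx":0.2,"dy":-0.8,"dz":-7,"rx":0.019,"ry":0.005,"rz":-0.001,"claw":0},
    {"dx":0.2,"dy":-0.8,"dz":-7,"rx":0.019,"ry":0.005,"rz":-0.001,"claw":0},
    {"dx":0.2,"dy":-0.8,"dz":-7,"rx":0.019,"ry":0.005,"rz":-0.001,"claw":0}
  ]
}}

```text
time: 12.65
tool_pos: [0.5707, -0.1469, 0.1522]
tool_rot: [0.001, 0.587, 0.81, 0.0]
contact_force: [-0.2, -1.1, -0.2]
gripper_width: 1.001
```

Run:
```python
from h import *
go(.5717,-.1468,.15,108.2)
s=grab_frame("scene");t=grab_frame("top")
go(.5717,-.1468,.15,108.2)
cv2.imwrite("pics/s12f.png",s);cv2.imwrite("pics/t12f.png",t)
crop(0,s,205,165,85,75,9,"s12");crop(0,t,330,190,80,75,8,"t12")
```

```text
t 12.65 pos [ 0.5707 -0.1469  0.1522] yaw 108.15 tilt 0.101 F [-0.2 -1.1 -0.2] M [ 0.    0.   -0.05] w 1.001
d(cm) [-0.02  0.1   0.22] r [ 0.0016  0.0009 -0.0008] j [-0.38  0.    1.75  0.    1.39 -0.7 ]
t 12.75 pos [ 0.5696 -0.1464  0.1502] yaw 108.16 tilt 0.113 F [-1.1 -0.4 -0.2] M [-0.04  0.05  0.03] w 0.999
d(cm) [-0.1   0.19  0.02] r [-0.0013 -0.0015 -0.0007] j [-0.38  0.    1.75  0.    1.39 -0.7 ]
```

View pics/s12.png

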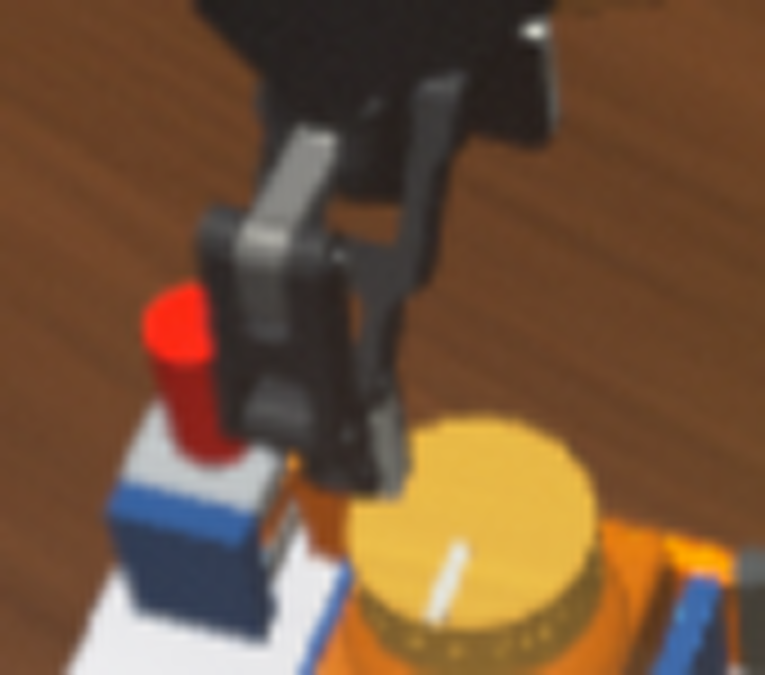

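View pics/t12.png

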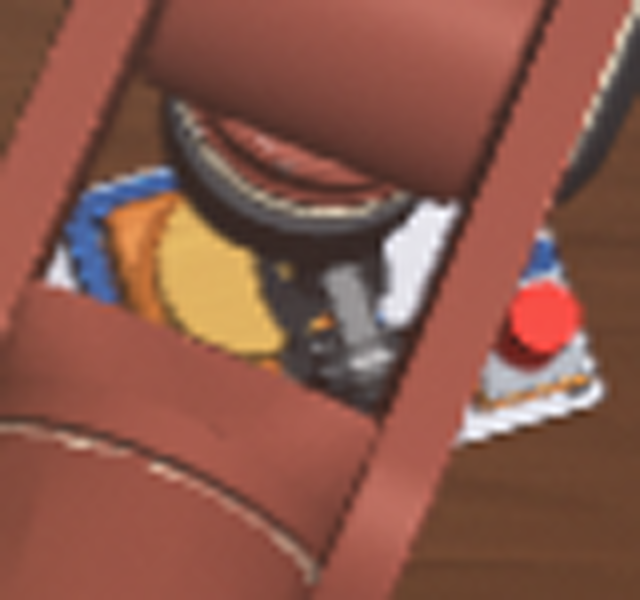

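Run:
```python
from h import *
p=np.array([.5702,-.1467,.1512]);a=np.radians(18.2);d=np.array([np.cos(a),np.sin(a),0]);n=np.array([-d[1],d[0],0])
def at(c,D):
    o,r=ray("scene",205+(c[0]+.5)/9-.5,165+(c[1]+.5)/9-.5)
    X=o+r*((D-(o-p)@d)/(r@d)); return "d %.1f n %.1f z %.1f"%tuple(1000*np.array([D,(X-p)@n,X[2]-p[2]]))
for nm,c,D in(("C in",(402,497),.0425),("C in",(402,497),.03),("C2",(380,497),.05),("L",(222,425),.057),("R",(318,455),.057),("knL",(235,215),.057),("knR",(330,235),.057),("bar",(265,230),.057)):
    print(nm,at(c,D))
# body right corner / white spot
print("axis at z",[(np.round((proj("scene",p+[0,0,z])[0]-[205,165]+.5)*9)).tolist() for z in(.03,.073,.1)])
# top: far finger bar (350,300) on d=-.057 plane
for c in((330,265),(365,345),(385,345)):
    o,r=ray("top",330+(c[0]+.5)/8-.5,190+(c[1]+.5)/8-.5)
    for z in(.05,.08): 
        X=o+r*((p[2]+z-o[2])/r[2]); print("top",c,"z",z,"d %.1f n %.1f"%((X-p)@d*1e3,(X-p)@n*1e3))
```

```text
C in d 42.5 n 5.3 z 33.0
C in d 30.0 n -1.4 z 12.0
C2 d 50.0 n 4.4 z 43.5
L d 57.0 n -23.3 z 67.7
R d 57.0 n -3.5 z 65.2
knL d 57.0 n -10.3 z 141.0
knR d 57.0 n 8.3 z 141.7
bar d 57.0 n -4.8 z 138.4
axis at z [[449.0, 336.0], [429.0, 211.0], [415.0, 128.0]]
top (330, 265) z 0.05 d -20.4 n -13.2
top (330, 265) z 0.08 d -24.7 n -8.9
top (365, 345) z 0.05 d -45.2 n -15.8
top (365, 345) z 0.08 d -49.0 n -11.4
top (385, 345) z 0.05 d -46.9 n -21.2
top (385, 345) z 0.08 d -50.6 n -16.7
```

```bash
python3 - <<'E'
from h import *
a=np.radians(18.2);d=np.array([np.cos(a),np.sin(a),0]);n=np.array([-d[1],d[0],0])
def at(p,c,D,x0,y0,s):
    o,r=ray("scene",x0+(c[0]+.5)/s-.5,y0+(c[1]+.5)/s-.5)
    X=o+r*((D-(o-p)@d)/(r@d)); return "d %.1f n %.1f z %.1f"%tuple(1000*np.array([D,(X-p)@n,X[2]-p[2]]))
p=np.array([.5682,.1497,.1756])
for D in(.011,.018,.025): print("p4",[at(p,c,D,330,240,5) for c in((283,205),(340,213),(365,213))])
p=np.array([.5667,.1494,.0562])
for D in(.011,.018,.025): print("p3",[at(p,c,D,330,260,6) for c in((290,315),(325,322),(375,330))])
p=np.array([.5602,-.2398,.0611])
for D in(.011,.018): print("s7",[at(p,c,D,200,180,10) for c in((248,302),(280,308),(180,290))])
E
python3 - <<'E'
import cv2,numpy as np
a=cv2.imread('pics/p4.png')[150:330,220:420]
b=cv2.imread('pics/p3.png')[220:370,250:430]
cv2.imwrite('pics/pp.png',np.hstack([cv2.resize(a,(400,360)),cv2.resize(b,(400,360))]))
E
```

```text
p4 ['d 11.0 n -10.1 z 20.5', 'd 11.0 n 9.0 z 24.8', 'd 11.0 n 16.9 z 29.1']
p4 ['d 18.0 n -10.1 z 33.6', 'd 18.0 n 8.6 z 37.9', 'd 18.0 n 16.4 z 42.1']
p4 ['d 25.0 n -10.2 z 46.8', 'd 25.0 n 8.2 z 51.0', 'd 25.0 n 15.9 z 55.2']
p3 ['d 11.0 n -10.6 z 5.0', 'd 11.0 n 0.6 z 6.5', 'd 11.0 n 16.4 z 10.1']
p3 ['d 18.0 n -10.7 z 20.3', 'd 18.0 n 0.4 z 21.8', 'd 18.0 n 15.9 z 25.3']
p3 ['d 25.0 n -10.7 z 35.7', 'd 25.0 n 0.1 z 37.1', 'd 25.0 n 15.4 z 40.5']
s7 ['d 11.0 n -0.4 z 21.2', 'd 11.0 n 6.8 z 21.9', 'd 11.0 n -15.9 z 19.4']
s7 ['d 18.0 n 4.1 z 32.7', 'd 18.0 n 11.2 z 33.4', 'd 18.0 n -11.2 z 31.0']
```

View pics/pp.png

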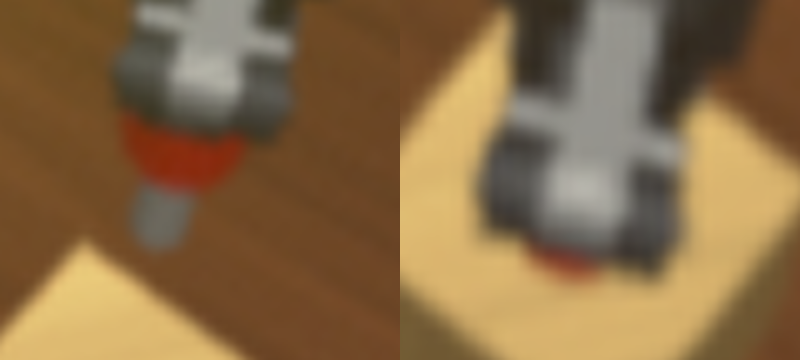

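Run:
```python
from h import *
for p,x0,y0,s,f in(((.5682,.1497,.1756),330,240,5,'p4'),((.5667,.1494,.0562),330,260,6,'p3')):
    im=cv2.imread(f'pics/{f}.png');th=np.linspace(0,6.28,30)
    for z,r,col in((-.046,.003,(0,255,0)),(-.006,.011,(255,255,0)),(.038,.011,(255,0,255))):
        for q in proj("scene",np.c_[p[0]+r*np.cos(th),p[1]+r*np.sin(th),0*th+p[2]+z]): cv2.circle(im,(int((q[0]-x0+.5)*s),int((q[1]-y0+.5)*s)),1,col,-1)
    cv2.imwrite(f'pics/{f}o.png',cv2.resize(im[150:400,220:450],None,fx=1.7,fy=1.7))
a,b=[cv2.imread(f'pics/{f}o.png') for f in('p4','p3')]
cv2.imwrite('pics/ppo.png',np.hstack([a,b]))
```

```text
(no output)
```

View pics/ppo.png

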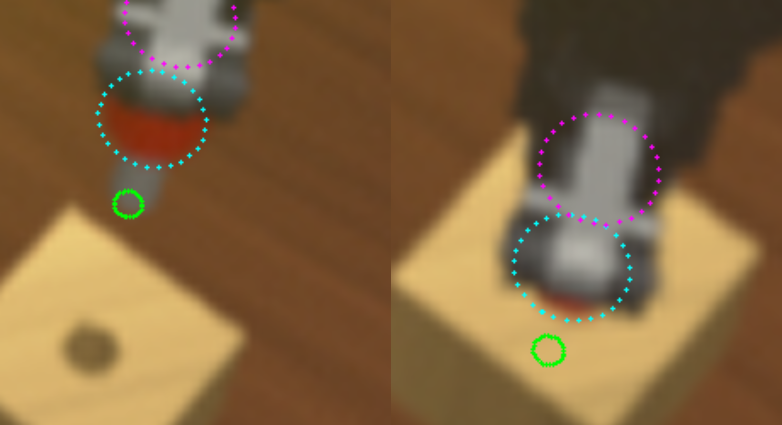

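Run:
```python
from h import *
a=np.radians(18.2);d=np.array([np.cos(a),np.sin(a),0]);n=np.array([-d[1],d[0],0])
def at(p,c,D,x0,y0,s):
    o,r=ray("scene",x0+(c[0]+.5)/s-.5,y0+(c[1]+.5)/s-.5)
    X=o+r*((D-(o-p)@d)/(r@d)); return "d %.1f n %.1f z %.1f"%tuple(1000*np.array([D,(X-p)@n,X[2]-p[2]]))
p=np.array([.5678,.1464,.0594])
for D in(.0425,.05,.057): print("p2",[at(p,c,D,330,260,6) for c in((262,378),(335,395))])
p=np.array([.5654,.1506,.1474])
for D in(.0425,.05,.057): print("p1",[at(p,c,D,330,250,4) for c in((208,210),(268,218))])
```

```text
p2 ['d 42.5 n -11.2 z 20.8', 'd 42.5 n 11.7 z 22.3']
p2 ['d 50.0 n -11.2 z 38.1', 'd 50.0 n 11.2 z 39.6']
p2 ['d 57.0 n -11.2 z 54.3', 'd 57.0 n 10.8 z 55.8']
p1 ['d 42.5 n -10.5 z 23.9', 'd 42.5 n 14.6 z 30.7']
p1 ['d 50.0 n -10.6 z 39.5', 'd 50.0 n 14.0 z 46.2']
p1 ['d 57.0 n -10.7 z 54.0', 'd 57.0 n 13.5 z 60.6']
```

Run:
```python
from h import *
n=np.array([-.312,.95])*.004
go(.5717+n[0],-.1468+n[1],.09,108.2)
```

```text
t 12.75 pos [ 0.5696 -0.1464  0.1502] yaw 108.16 tilt 0.113 F [-1.1 -0.4 -0.2] M [-0.04  0.05  0.03] w 0.999
d(cm) [0.29 0.2  6.02] r [-0.0013 -0.0015 -0.0007] j [-0.38  0.    1.75  0.    1.39 -0.7 ]
```

Call:
{"method": "play_rows", "body": {
  "commands": [
    {"dx":0.3,"dy":0.2,"dz":2,"rx":-0.001,"ry":-0.001,"rz":0,"claw":0},
    {"dx":0.3,"dy":0.2,"dz":4.5,"rx":-0.001,"ry":-0.001,"rz":0,"claw":0},
    {"dx":0.3,"dy":0.2,"dz":6.5,"rx":-0.001,"ry":-0.001,"rz":0,"claw":0},
    {"dx":0.3,"dy":0.2,"dz":7,"rx":-0.001,"ry":-0.001,"rz":0,"claw":0},
    {"dx":0.3,"dy":0.2,"dz":7,"rx":-0.001,"ry":-0.001,"rz":0,"claw":0}
  ]
}}

```text
time: 13.25
tool_pos: [0.5689, -0.1423, 0.078]
tool_rot: [-0.002, 0.587, 0.81, -0.0]
contact_force: [0.7, -0.2, -0.3]
gripper_width: 0.997
```

Run:
```python
from h import *
go(.5704,-.143,.065,108.2)
s=grab_frame("scene")
go(.5704,-.143,.065,108.2)
cv2.imwrite("pics/s13f.png",s)
crop(0,s,205,165,85,75,9,"s13")
```

```text
t 13.25 pos [ 0.5689 -0.1423  0.078 ] yaw 108.16 tilt 0.271 F [ 0.7 -0.2 -0.3] M [ 0.05  0.01 -0.03] w 0.997
d(cm) [-0.11  0.12  1.3 ] r [-0.0035 -0.0032 -0.0008] j [-0.37  0.07  1.81  0.    1.27 -0.69]
t 13.30 pos [ 0.57   -0.1427  0.0796] yaw 108.15 tilt 0.111 F [ 1.1 -0.1 -0.3] M [ 0.06  0.   -0.  ] w 0.996
d(cm) [-0.04  0.03  1.46] r [-0.0013 -0.0014 -0.0008] j [-0.37  0.07  1.8   0.    1.27 -0.69]
```

View pics/s13.png

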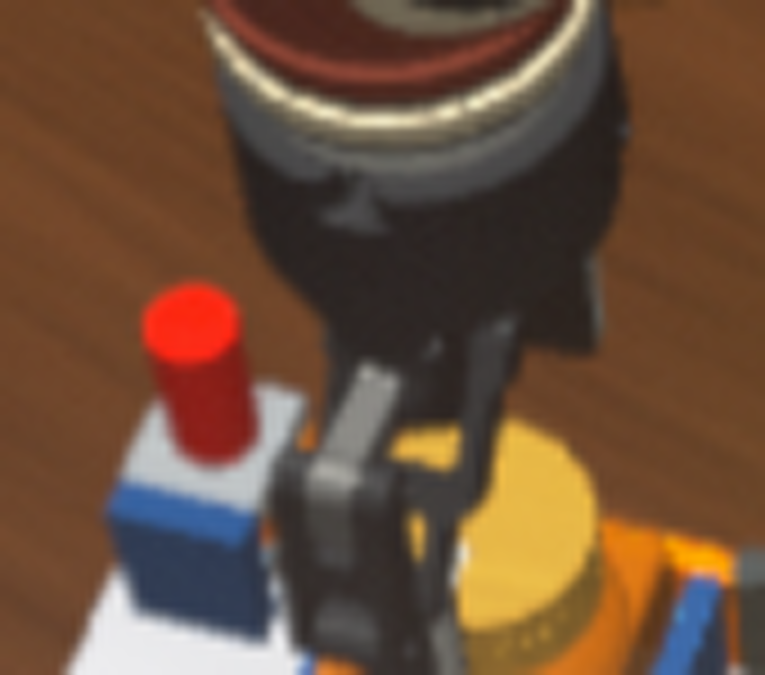

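Call:
{"method": "play_rows", "body": {
  "commands": [
    {"dx":0,"dy":0.03,"dz":0.8,"rx":-0.001,"ry":-0.001,"rz":0,"claw":0},
    {"dx":0,"dy":0.03,"dz":1.6,"rx":-0.001,"ry":-0.001,"rz":0,"claw":0},
    {"dx":0,"dy":0.03,"dz":1.9,"rx":-0.001,"ry":-0.001,"rz":0,"claw":0},
    {"dx":0,"dy":0.03,"dz":1.9,"rx":-0.001,"ry":-0.001,"rz":0,"claw":0},
    {"dx":0,"dy":0.03,"dz":1.9,"rx":-0.001,"ry":-0.001,"rz":0,"claw":0}
  ]
}}

```text
time: 13.8
tool_pos: [0.5704, -0.1427, 0.0607]
tool_rot: [-0.0, 0.587, 0.81, 0.0]
contact_force: [-0.1, -0.8, 0.5]
gripper_width: 0.999
```

Run:
```python
from h import *
go(.5704,-.143,.060,108.2)
s=grab_frame("scene");t=grab_frame("top")
cv2.imwrite("pics/s14f.png",s)
crop(0,s,205,185,85,75,9,"s14");crop(0,t,330,190,80,75,8,"t14")
```

```text
t 13.80 pos [ 0.5704 -0.1427  0.0607] yaw 108.15 tilt 0.020 F [-0.1 -0.8  0.5] M [ 0.01 -0.02 -0.  ] w 0.999
d(cm) [-0.03 -0.01  0.07] r [-0.0002 -0.0003 -0.0008] j [-0.37  0.09  1.82  0.    1.23 -0.69]
```

View pics/s14.png

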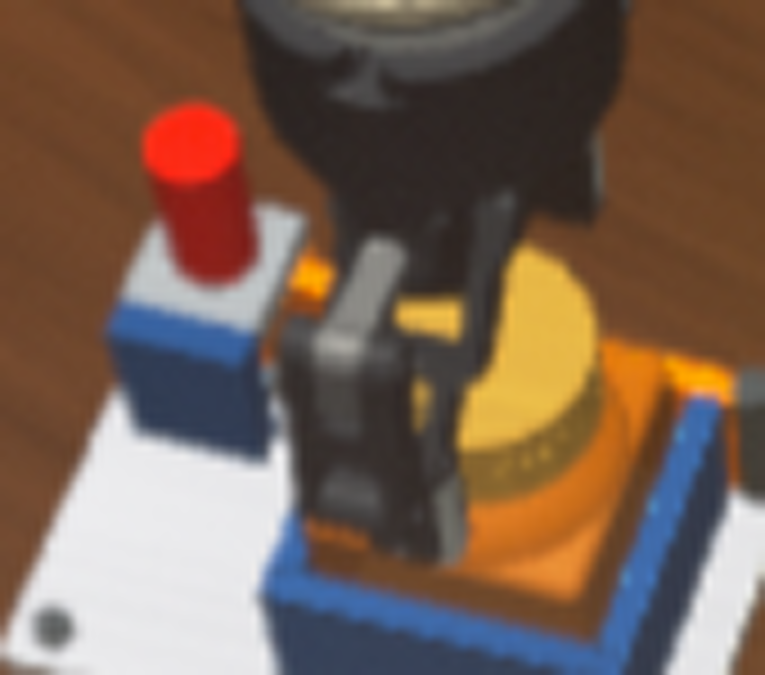

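View pics/t14.png

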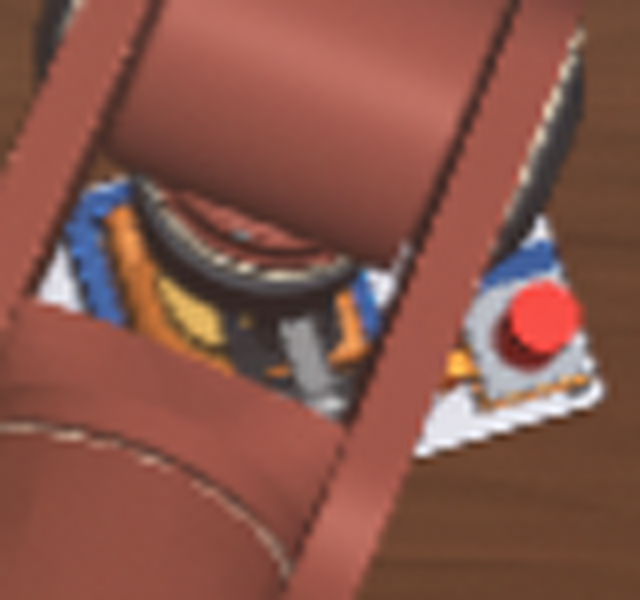

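Run:
```python
from h import *
a=np.radians(18.2);d=np.array([np.cos(a),np.sin(a),0]);n=np.array([-d[1],d[0],0])
def at(p,c,D,x0,y0,s):
    o,r=ray("scene",x0+(c[0]+.5)/s-.5,y0+(c[1]+.5)/s-.5)
    X=o+r*((D-(o-p)@d)/(r@d)); return "d %.1f n %.1f z %.1f"%tuple(1000*np.array([D,(X-p)@n,X[2]]))
p=np.array([.5717,-.1468,0])
for D in(.035,.0425,.05): print([at(p,c,D,205,185,9) for c in((372,548),(430,560),(462,558))])
```

```text
['d 35.0 n -15.5 z 72.7', 'd 35.0 n -1.6 z 73.9', 'd 35.0 n 6.4 z 78.5']
['d 42.5 n -11.2 z 86.8', 'd 42.5 n 2.5 z 88.0', 'd 42.5 n 10.4 z 92.6']
['d 50.0 n -6.9 z 100.9', 'd 50.0 n 6.6 z 102.1', 'd 50.0 n 14.4 z 106.6']
```

The pad tips are now beside the lid at about z 0.09, centred. Closing.

Call:
{"method": "play_rows", "body": {
  "commands": [
    {"dx":0,"dy":0,"dz":0,"rx":0,"ry":0,"rz":0,"claw":1},
    {"dx":0,"dy":0,"dz":0,"rx":0,"ry":0,"rz":0,"claw":1},
    {"dx":0,"dy":0,"dz":0,"rx":0,"ry":0,"rz":0,"claw":1}
  ]
}}

```text
time: 14.2
tool_pos: [0.57, -0.1433, 0.0618]
tool_rot: [-0.0, 0.587, 0.81, -0.001]
contact_force: [-4.9, -1.0, 5.0]
gripper_width: 0.628
```

Run:
```python
from h import *
go(.5704,-.143,.060,108.2)
```

```text
t 14.20 pos [ 0.57   -0.1433  0.0618] yaw 108.17 tilt 0.112 F [-4.9 -1.   5. ] M [-0.21  0.81  0.01] w 0.628
d(cm) [0.01 0.05 0.18] r [-0.0019  0.0004 -0.0006] j [-0.37  0.09  1.81 -0.    1.24 -0.69]
```

Call:
{"method": "play_rows", "body": {
  "commands": [
    {"dx":0,"dy":0,"dz":0,"rx":0,"ry":0,"rz":0,"claw":1},
    {"dx":0,"dy":0,"dz":0,"rx":0,"ry":0,"rz":0,"claw":1}
  ]
}}

```text
time: 14.4
tool_pos: [0.5697, -0.1433, 0.0619]
tool_rot: [-0.001, 0.587, 0.81, -0.001]
contact_force: [-2.3, -0.5, 1.9]
gripper_width: 0.633
```

Run:
```python
from h import *
go(.5704,-.143,.060,108.2)
s=grab_frame("scene")
crop(0,s,205,185,85,75,9,"s15")
```

```text
t 14.40 pos [ 0.5697 -0.1433  0.0619] yaw 108.17 tilt 0.141 F [-2.3 -0.5  1.9] M [-0.04  0.4   0.  ] w 0.633
d(cm) [0.01 0.07 0.19] r [-0.0025  0.0003 -0.0006] j [-0.37  0.09  1.81 -0.    1.24 -0.69]
```

View pics/s15.png

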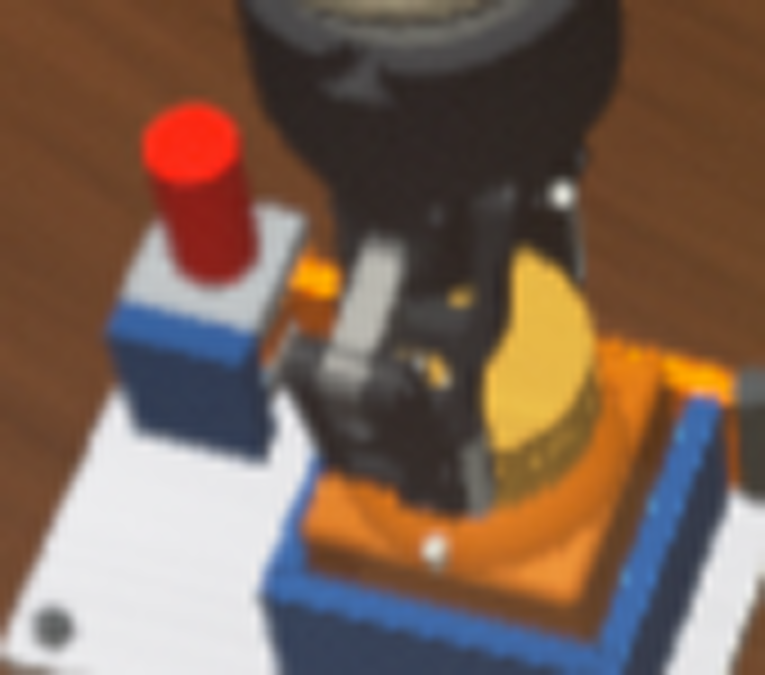

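Call:
{"method": "play_rows", "body": {
  "commands": [
    {"dx":0,"dy":0,"dz":0,"rx":0,"ry":0,"rz":-0.08,"claw":1},
    {"dx":0,"dy":0,"dz":-0.02,"rx":0,"ry":0,"rz":-0.16,"claw":1},
    {"dx":0,"dy":0,"dz":-0.04,"rx":0,"ry":0,"rz":-0.24,"claw":1},
    {"dx":0,"dy":0,"dz":-0.04,"rx":0,"ry":0,"rz":-0.24,"claw":1}
  ]
}}

```text
time: 14.85
tool_pos: [0.5698, -0.1436, 0.0625]
tool_rot: [-0.0, 0.485, 0.874, -0.001]
contact_force: [-2.1, 0.4, 1.0]
gripper_width: 0.629
```

Run:
```python
from h import *
go(.5697,-.1433,.0625,122)
s=grab_frame("scene")
crop(0,s,205,185,85,75,9,"s16")
```

```text
t 14.85 pos [ 0.5698 -0.1436  0.0625] yaw 121.91 tilt 0.147 F [-2.1  0.4  1. ] M [-0.13  0.28  0.03] w 0.629
d(cm) [ 0.04  0.01 -0.  ] r [-0.0025  0.0003 -0.0016] j [-0.37  0.09  1.81 -0.    1.24 -0.93]
```

View pics/s16.png

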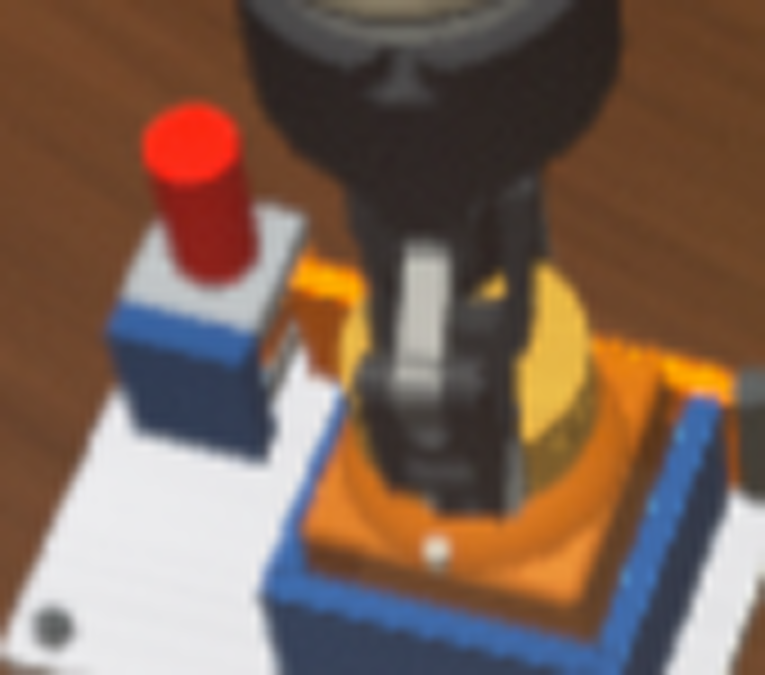

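Call:
{"method": "play_rows", "body": {
  "commands": [
    {"dx":0,"dy":0,"dz":-0.02,"rx":0,"ry":0,"rz":-0.1,"claw":1},
    {"dx":0,"dy":0,"dz":-0.04,"rx":0,"ry":0,"rz":-0.2,"claw":1},
    {"dx":0,"dy":0,"dz":-0.06,"rx":0,"ry":0,"rz":-0.3,"claw":1},
    {"dx":0,"dy":0,"dz":-0.06,"rx":0,"ry":0,"rz":-0.35,"claw":1}
  ]
}}

```text
time: 15.3
tool_pos: [0.5701, -0.1432, 0.063]
tool_rot: [-0.001, 0.326, 0.945, -0.001]
contact_force: [-2.0, 0.6, 1.1]
gripper_width: 0.63
```

Run:
```python
from h import *
go(.5697,-.1433,.0625,142)
s=grab_frame("scene");t=grab_frame("top")
crop(0,s,205,185,85,75,9,"s17");crop(0,t,330,190,80,75,8,"t17")
```

```text
t 15.30 pos [ 0.5701 -0.1432  0.063 ] yaw 141.93 tilt 0.092 F [-2.   0.6  1.1] M [ 0.11  0.08 -0.02] w 0.630
d(cm) [ 0.03 -0.03  0.05] r [-0.0014 -0.0007 -0.0012] j [-0.37  0.09  1.81 -0.    1.24 -1.28]
```

View pics/s17.png

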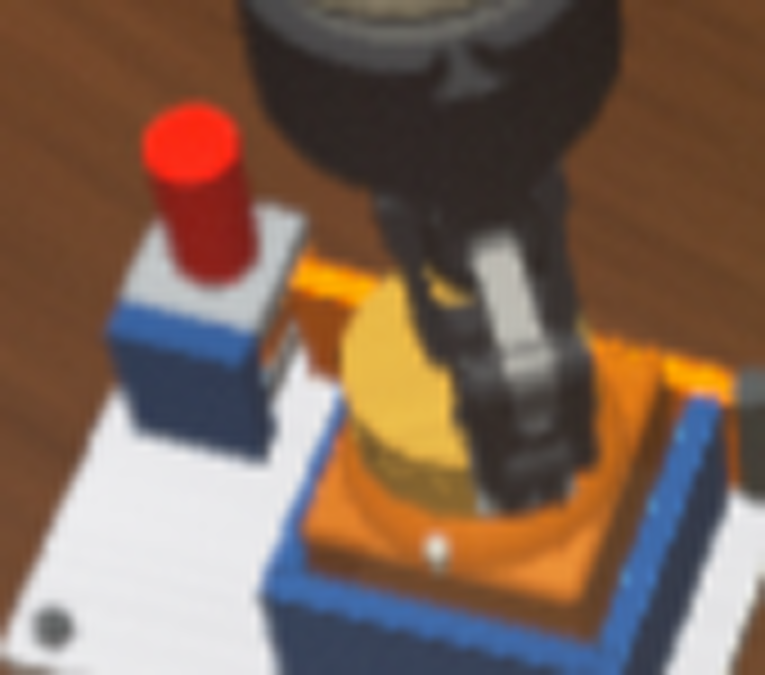

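Call:
{"method": "play_rows", "body": {
  "commands": [
    {"dx":0,"dy":0,"dz":-0.02,"rx":0,"ry":0,"rz":-0.1,"claw":1},
    {"dx":0,"dy":0,"dz":-0.04,"rx":0,"ry":0,"rz":-0.2,"claw":1},
    {"dx":0,"dy":0,"dz":-0.06,"rx":0,"ry":0,"rz":-0.3,"claw":1},
    {"dx":0,"dy":0,"dz":-0.06,"rx":0,"ry":0,"rz":-0.3,"claw":1}
  ]
}}

```text
time: 15.8
tool_pos: [0.5696, -0.1436, 0.0638]
tool_rot: [-0.001, 0.183, 0.983, -0.001]
contact_force: [-2.8, -0.5, 3.8]
gripper_width: 0.632
```

Run:
```python
from h import *
go(.5697,-.1433,.0625,174)
s=grab_frame("scene");t=grab_frame("top")
crop(0,s,205,185,85,75,9,"s18");crop(0,t,330,190,80,75,8,"t18")
```

```text
t 15.80 pos [ 0.5696 -0.1436  0.0638] yaw 158.88 tilt 0.179 F [-2.8 -0.5  3.8] M [-0.22  0.62  0.04] w 0.632
d(cm) [0.   0.03 0.13] r [-0.0022 -0.0022 -0.2638] j [-0.37  0.09  1.81 -0.    1.24 -1.57]
```

View pics/s18.png

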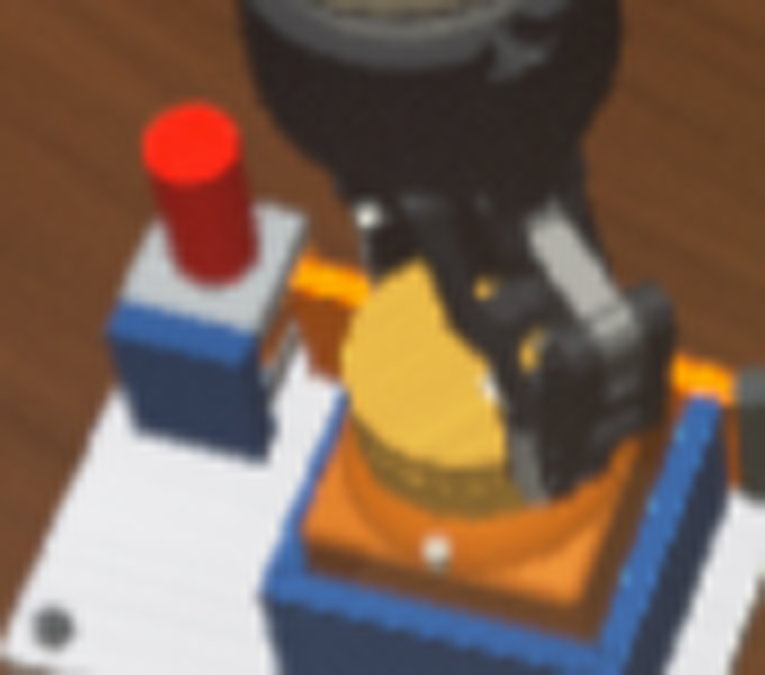

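The stripe's inner end shows at (490,385), so the lid is turning with the fingers, about 51° so far. I'll go to about 67°.

Call:
{"method": "play_rows", "body": {
  "commands": [
    {"dx":0,"dy":0,"dz":-0.02,"rx":0,"ry":0,"rz":-0.1,"claw":1},
    {"dx":0,"dy":0,"dz":-0.05,"rx":0,"ry":0,"rz":-0.2,"claw":1},
    {"dx":0,"dy":0,"dz":-0.05,"rx":0,"ry":0,"rz":-0.29,"claw":1},
    {"dx":0,"dy":0,"dz":-0.05,"rx":0,"ry":0,"rz":-0.29,"claw":1}
  ]
}}

```text
time: 16.3
tool_pos: [0.569, -0.1446, 0.0641]
tool_rot: [-0.002, 0.04, 0.999, -0.002]
contact_force: [-4.9, -5.0, 2.5]
gripper_width: 0.629
```

Run:
```python
from h import *
go(.5697,-.1433,.0645,174)
s=grab_frame("scene");t=grab_frame("top")
cv2.imwrite("pics/s19f.png",s)
crop(0,s,205,185,85,75,9,"s19");crop(0,t,330,190,80,75,8,"t19")
```

```text
t 16.30 pos [ 0.569  -0.1446  0.0641] yaw 175.37 tilt 0.314 F [-4.9 -5.   2.5] M [-0.78  0.84  0.03] w 0.629
d(cm) [-0.06  0.13 -0.04] r [-0.0038 -0.0039  0.0239] j [-0.37  0.09  1.81 -0.01  1.24 -1.86]
```

View pics/s19.png

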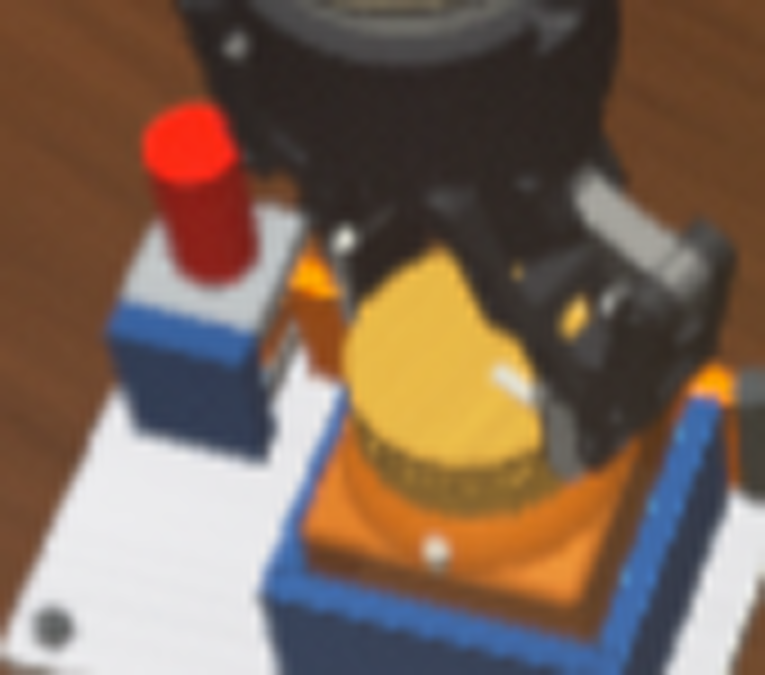

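Run:
```python
from h import *
f=lambda c,y0:plane("scene",205+(c[0]+.5)/9-.5,y0+(c[1]+.5)/9-.5,.112)
for y0,a,b in((165,(463,545),(433,615)),(185,(497,371),(545,408))):
    A,B=f(a,y0),f(b,y0); v=B-A; print(np.degrees(np.arctan2(v[1],v[0])),A,B)
```

```text
17.326482383913955 [ 0.57770649 -0.1449954   0.112     ] [ 0.59580866 -0.13934802  0.112     ]
83.07334437697999 [ 0.57475158 -0.13786825  0.112     ] [ 0.57651263 -0.12337227  0.112     ]
```

Call:
{"method": "play_rows", "body": {
  "commands": [
    {"dx":0,"dy":0,"dz":-0.1,"rx":0,"ry":0,"rz":0,"claw":1},
    {"dx":0,"dy":0,"dz":-0.3,"rx":0,"ry":0,"rz":0,"claw":1},
    {"dx":0,"dy":0,"dz":-0.5,"rx":0,"ry":0,"rz":0,"claw":1},
    {"dx":0,"dy":0,"dz":-0.6,"rx":0,"ry":0,"rz":0,"claw":1},
    {"dx":0,"dy":0,"dz":-0.6,"rx":0,"ry":0,"rz":0,"claw":1}
  ]
}}

```text
time: 16.9
tool_pos: [0.5689, -0.1444, 0.07]
tool_rot: [-0.002, 0.041, 0.999, -0.002]
contact_force: [-2.6, -1.8, -0.9]
gripper_width: 0.63
```

Run:
```python
from h import *
go(.5697,-.1433,.0645,175.4)
s=grab_frame("scene")
crop(0,s,205,185,85,75,9,"s20")
```

```text
t 16.90 pos [ 0.5689 -0.1444  0.07  ] yaw 175.28 tilt 0.317 F [-2.6 -1.8 -0.9] M [-0.2   0.36 -0.06] w 0.630
d(cm) [-0.08  0.11  0.55] r [-0.0036 -0.0042 -0.0021] j [-0.37  0.08  1.81 -0.    1.25 -1.86]
```

View pics/s20.png

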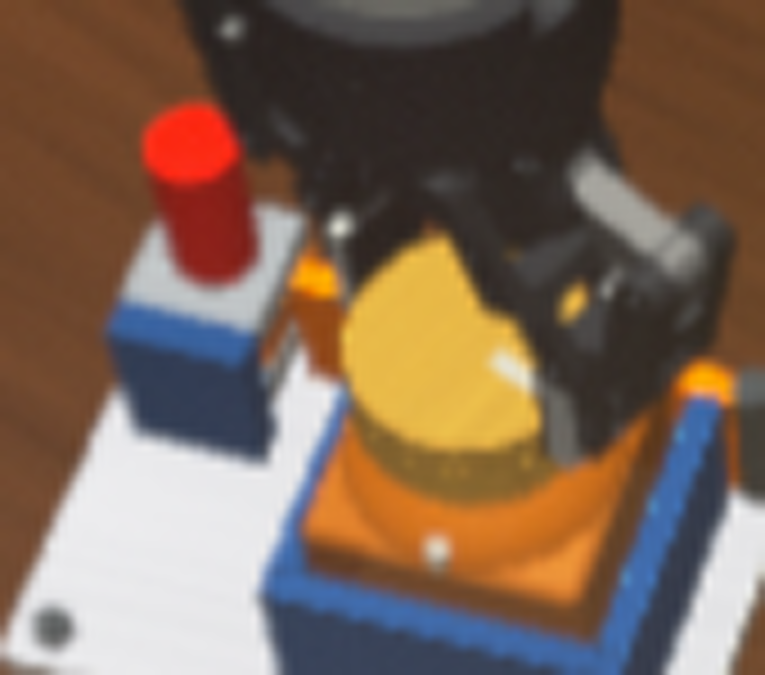

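Call:
{"method": "play_rows", "body": {
  "commands": [
    {"dx":0,"dy":0,"dz":-0.4,"rx":0,"ry":0,"rz":0,"claw":1},
    {"dx":0,"dy":0,"dz":-0.9,"rx":0,"ry":0,"rz":0,"claw":1},
    {"dx":0,"dy":0,"dz":-1.4,"rx":-0.002,"ry":-0.002,"rz":0,"claw":1},
    {"dx":0,"dy":0,"dz":-1.8,"rx":-0.003,"ry":-0.003,"rz":0,"claw":1},
    {"dx":0,"dy":0,"dz":-1.8,"rx":-0.003,"ry":-0.003,"rz":0,"claw":1}
  ]
}}

```text
time: 17.45
tool_pos: [0.5699, -0.1446, 0.0895]
tool_rot: [0.001, 0.041, 0.999, -0.001]
contact_force: [0.2, -0.3, 0.4]
gripper_width: 0.627
```

Call:
{"method": "play_rows", "body": {
  "commands": [
    {"dx":0,"dy":0,"dz":0,"rx":0,"ry":0,"rz":0,"claw":1},
    {"dx":0,"dy":0,"dz":0,"rx":0,"ry":0,"rz":0,"claw":1},
    {"dx":0,"dy":0,"dz":0,"rx":0,"ry":0,"rz":0,"claw":1}
  ]
}}

```text
time: 17.75
tool_pos: [0.5698, -0.1446, 0.0892]
tool_rot: [0.0, 0.041, 0.999, -0.001]
contact_force: [-0.0, 0.2, 0.3]
gripper_width: 0.631
```

Run:
```python
from h import *
go(.5689,-.1444,.088,175.4)
s=grab_frame("scene");t=grab_frame("top")
cv2.imwrite("pics/s21f.png",s)
crop(0,s,205,185,85,75,9,"s21");crop(0,t,330,190,80,75,8,"t21")
```

```text
t 17.75 pos [ 0.5698 -0.1446  0.0892] yaw 175.28 tilt 0.081 F [-0.   0.2  0.3] M [-0.05  0.02  0.02] w 0.631
d(cm) [0.09 0.01 0.12] r [-0.001   0.001  -0.0021] j [-0.37  0.06  1.8  -0.    1.28 -1.86]
```

View pics/s21.png

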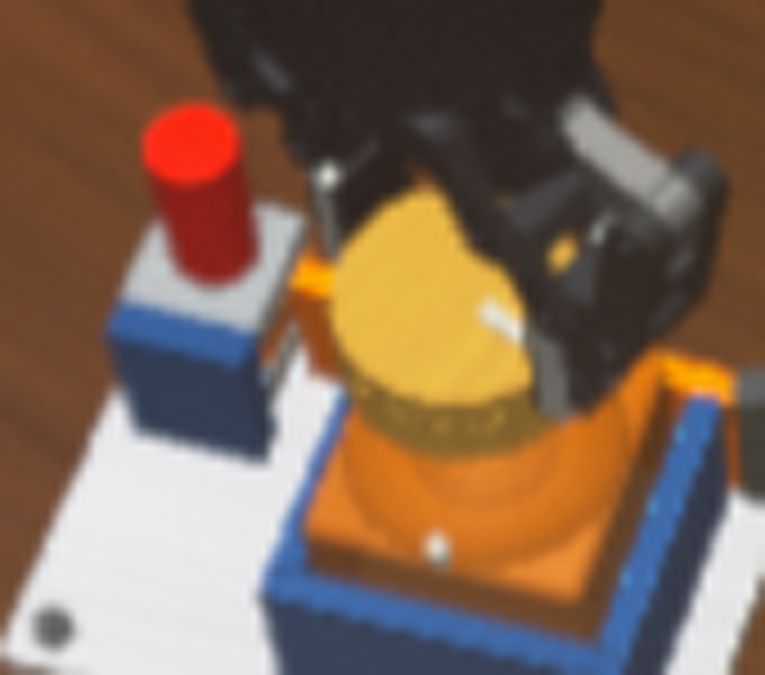

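View pics/t21.png

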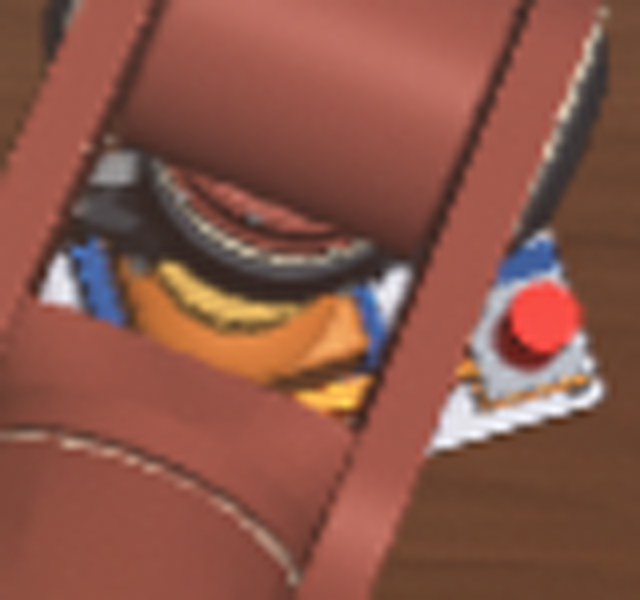

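Run:
```python
from h import *
im=cv2.imread("pics/s21.png");th=np.linspace(0,6.283,70)
for z,r,col,c in((.137,.028,(255,0,255),(.5717,-.1468)),(.113,.028,(255,255,0),(.5717,-.1468))):
    for q in proj("scene",np.c_[c[0]+r*np.cos(th),c[1]+r*np.sin(th),0*th+z]): cv2.circle(im,(int((q[0]-205+.5)*9),int((q[1]-185+.5)*9)),2,col,-1)
cv2.imwrite("pics/s21o.png",im)
```

```text
(no output)
```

View pics/s21o.png

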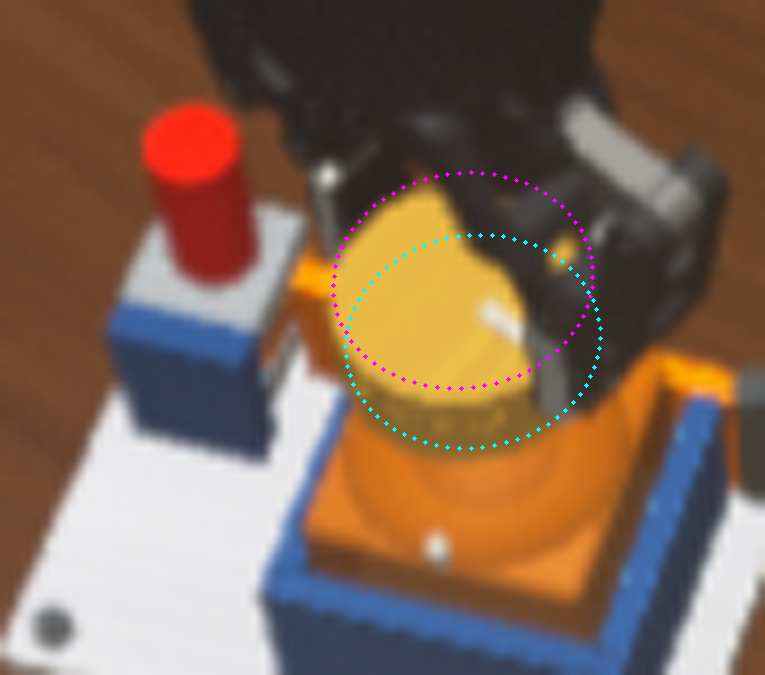

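Run:
```python
from h import *
th=np.linspace(0,6.283,90)
def ov(n,f,x0,y0,s,L):
    im=cv2.imread(f)
    for z,r,col,c in L:
        for q in proj(n,np.c_[c[0]+r*np.cos(th),c[1]+r*np.sin(th),0*th+z]): cv2.circle(im,(int((q[0]-x0+.5)*s),int((q[1]-y0+.5)*s)),1,col,-1)
    return im
c0=(.5717,-.1468);cB=(.5748,-.1463)
a=ov("scene","pics/s21.png",205,185,9,[(.137,.028,(255,0,255),cB),(.113,.028,(255,255,0),cB)])[100:520,250:650]
b=ov("top","pics/t21.png",330,190,8,[(.137,.028,(255,0,255),c0),(.113,.028,(255,255,0),c0),(.137,.028,(0,255,0),cB),(.113,.028,(255,255,255),cB)])[130:550,60:460]
cv2.imwrite("pics/o21.png",np.hstack([a,b]))
```

```text
(no output)
```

View pics/o21.png

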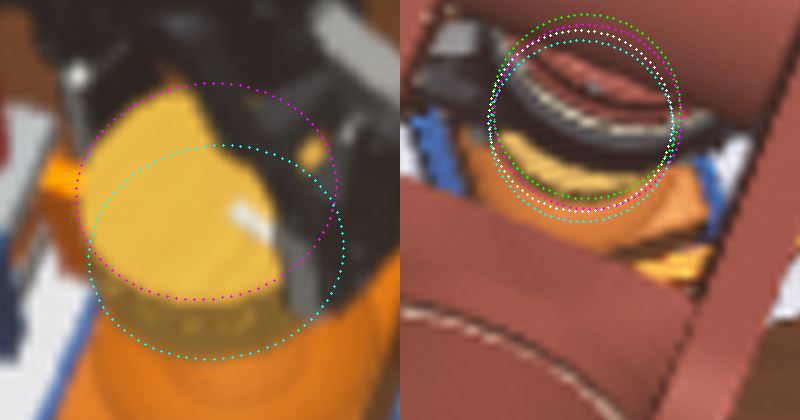

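Run:
```python
from h import *
from scipy.optimize import least_squares
def low(f,cols,rng,lo,hi):
    m=cv2.inRange(cv2.cvtColor(cv2.imread(f),cv2.COLOR_BGR2HSV),lo,hi); out=[]
    for c in cols:
        r=np.where(m[rng[0]:rng[1],c])[0]
        if len(r): out.append((c,rng[0]+r.max()))
    return out
im=cv2.cvtColor(cv2.imread("pics/t21.png"),cv2.COLOR_BGR2HSV)
print("top col240",[tuple(im[y,240]) for y in range(290,345,5)])
im=cv2.cvtColor(cv2.imread("pics/s21.png"),cv2.COLOR_BGR2HSV)
print("sc col450",[tuple(im[y,450]) for y in range(380,420,5)])
ps=low("pics/s21.png",range(345,515,15),(250,430),(18,120,185),(30,255,255)); pt=low("pics/t21.png",range(185,290,12),(260,345),(17,90,150),(30,255,255))
print(ps);print(pt)
S=[ray("scene",205+(u+.5)/9-.5,185+(v+.5)/9-.5) for u,v in ps];T=[ray("top",330+(u+.5)/8-.5,190+(v+.5)/8-.5) for u,v in pt]
def res(q,L):
    o=[]
    for c,r in L:
        X=c+r*(q[2]-c[2])/r[2]; o.append((np.hypot(X[0]-q[0],X[1]-q[1])-.028)*1e3)
    return np.array(o)
s=least_squares(lambda q:np.r_[res(q,S),res(q,T)],[.572,-.147,.137]); print(s.x,np.round(s.fun,1))
for z in(.130,.133,.137,.141):
    a=least_squares(lambda q:res([q[0],q[1],z],S),[.572,-.147]);b=least_squares(lambda q:res([q[0],q[1],z],T),[.572,-.147]);print(z,a.x,b.x)
```

```text
top col240 [(np.uint8(10), np.uint8(96), np.uint8(56)), (np.uint8(16), np.uint8(128), np.uint8(102)), (np.uint8(18), np.uint8(139), np.uint8(165)), (np.uint8(19), np.uint8(142), np.uint8(210)), (np.uint8(19), np.uint8(144), np.uint8(236)), (np.uint8(19), np.uint8(144), np.uint8(226)), (np.uint8(18), np.uint8(143), np.uint8(160)), (np.uint8(16), np.uint8(151), np.uint8(115)), (np.uint8(15), np.uint8(158), np.uint8(140)), (np.uint8(13), np.uint8(169), np.uint8(187)), (np.uint8(13), np.uint8(176), np.uint8(225))]
sc col450 [(np.uint8(21), np.uint8(175), np.uint8(234)), (np.uint8(21), np.uint8(176), np.uint8(233)), (np.uint8(21), np.uint8(176), np.uint8(231)), (np.uint8(21), np.uint8(177), np.uint8(225)), (np.uint8(20), np.uint8(178), np.uint8(208)), (np.uint8(19), np.uint8(174), np.uint8(170)), (np.uint8(19), np.uint8(171), np.uint8(139)), (np.uint8(19), np.uint8(170), np.uint8(138))]
[(345, np.int64(352)), (360, np.int64(369)), (375, np.int64(380)), (390, np.int64(389)), (405, np.int64(395)), (420, np.int64(399)), (435, np.int64(403)), (450, np.int64(403)), (465, np.int64(403)), (480, np.int64(402)), (495, np.int64(396)), (510, np.int64(391))]
[(185, np.int64(303)), (197, np.int64(307)), (209, np.int64(313)), (221, np.int64(325)), (233, np.int64(320)), (245, np.int64(322)), (257, np.int64(321)), (269, np.int64(320)), (281, np.int64(319))]
[ 0.57610757 -0.14490998  0.13863941] [-0.4 -0.4 -0.5 -0.3 -0.2 -0.2  0.3  0.1  0.3  0.6  0.1  0.2 -0.1 -1.1
 -1.1  1.3 -0.7 -0.3 -0.3  0.2  1.1]
0.13 [ 0.57195146 -0.14835295] [ 0.57753632 -0.14667919]
0.133 [ 0.57329147 -0.14693647] [ 0.57703523 -0.14647027]
0.137 [ 0.57507824 -0.14504779] [ 0.57636709 -0.14619171]
0.141 [ 0.57686509 -0.14315906] [ 0.57569891 -0.14591314]
```

The lid is up and free and the jar stayed put, but the two-view fit puts the lid about 4 mm off to +x and 1–2 mm to +y. I'll re-centre it.

Call:
{"method": "play_rows", "body": {
  "commands": [
    {"dx":0.18,"dy":-0.1,"dz":0,"rx":0,"ry":0,"rz":0,"claw":1},
    {"dx":0.36,"dy":-0.2,"dz":0,"rx":-0.001,"ry":0.001,"rz":0,"claw":1},
    {"dx":0.36,"dy":-0.2,"dz":0,"rx":-0.001,"ry":0.001,"rz":0,"claw":1},
    {"dx":0.36,"dy":-0.2,"dz":0,"rx":-0.001,"ry":0.001,"rz":0,"claw":1},
    {"dx":0.36,"dy":-0.2,"dz":0,"rx":-0.001,"ry":0.001,"rz":0,"claw":1}
  ]
}}

```text
time: 18.35
tool_pos: [0.566, -0.1462, 0.0892]
tool_rot: [-0.0, 0.041, 0.999, 0.0]
contact_force: [-0.1, 0.3, -0.3]
gripper_width: 0.633
```

```bash
cat > fit.py <<'E'
from h import *
from scipy.optimize import least_squares
def low(im,cols,rng,lo,hi):
    m=cv2.inRange(cv2.cvtColor(im,cv2.COLOR_BGR2HSV),lo,hi); out=[]
    for c in cols:
        r=np.where(m[rng[0]:rng[1],c])[0]
        if len(r): out.append((c,rng[0]+r.max()))
    return out
def res(q,L):
    return np.array([(np.hypot(*((c+r*(q[2]-c[2])/r[2])[:2]-q[:2]))-.028)*1e3 for c,r in L])
E
python3 - <<'E'
from fit import *
go(.566,-.1464,.0892,175.3)
s=grab_frame("scene");t=grab_frame("top")
crop(0,s,205,185,85,75,9,"s22");crop(0,t,330,190,80,75,8,"t22")
a=cv2.imread("pics/s22.png");b=cv2.imread("pics/t22.png")
ps=low(a,range(345,505,15),(250,430),(18,120,185),(30,255,255)); pt=low(b,range(200,290,12),(260,350),(17,90,150),(30,255,255))
print(ps,pt)
S=[ray("scene",205+(u+.5)/9-.5,185+(v+.5)/9-.5) for u,v in ps];T=[ray("top",330+(u+.5)/8-.5,190+(v+.5)/8-.5) for u,v in pt]
q=least_squares(lambda q:np.r_[res(q,S),res(q,T)],[.572,-.147,.137]); print(q.x,np.round(q.fun,1))
m=least_squares(lambda q:np.r_[res([*q,.138],S)],[.572,-.147]).x,least_squares(lambda q:np.r_[res([*q,.138],T)],[.572,-.147]).x; print(m)
# white dot on shoulder: before / now
for f,x0,y0 in(("pics/scene0.png",245,238),("pics/s21f.png",245,238)):
    g=cv2.imread(f)[y0:y0+16,x0:x0+18].astype(float); w=np.clip(g[:,:,0]-110,0,None); 
    yy,xx=np.mgrid[:16,:18]; near=np.hypot(xx+x0-254,yy+y0-245)<4; w*=near; print("dot",(w*xx).sum()/w.sum()+x0,(w*yy).sum()/w.sum()+y0)
E
```

```text
t 18.35 pos [ 0.566  -0.1462  0.0892] yaw 175.28 tilt 0.002 F [-0.1  0.3 -0.3] M [ 0.01 -0.02  0.03] w 0.633
d(cm) [-0.   -0.02  0.  ] r [ 0.     -0.     -0.0004] j [-0.38  0.05  1.81  0.    1.28 -1.87]
[(345, np.int64(332)), (360, np.int64(348)), (375, np.int64(362)), (390, np.int64(369)), (405, np.int64(377)), (420, np.int64(383)), (435, np.int64(386)), (450, np.int64(386)), (465, np.int64(385)), (480, np.int64(386)), (495, np.int64(382))] [(200, np.int64(318)), (212, np.int64(325)), (224, np.int64(329)), (236, np.int64(333)), (248, np.int64(336)), (260, np.int64(337)), (272, np.int64(337)), (284, np.int64(329))]
[ 0.57237436 -0.14704914  0.13856322] [-0.3 -0.7 -0.4 -0.7 -0.3  0.2  0.3  0.1 -0.   0.7  0.6 -0.9 -0.8 -0.9
 -0.5  0.1  0.6  1.2 -0.1]
(array([ 0.57178563, -0.14642199]), array([ 0.57241625, -0.14898223]))
dot 253.6328125 245.0546875
dot 253.1679389312977 245.32442748091603
```

View pics/s22.png

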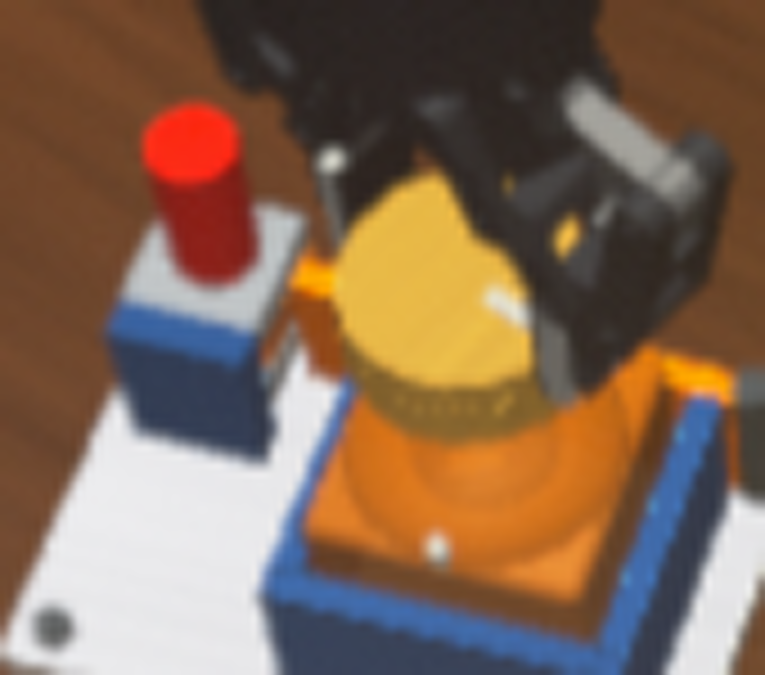

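Call:
{"method": "play_rows", "body": {
  "commands": [
    {"dx":0,"dy":0,"dz":0.2,"rx":0,"ry":0,"rz":0,"claw":1},
    {"dx":0,"dy":0,"dz":0.2,"rx":0,"ry":0,"rz":0,"claw":1},
    {"dx":0,"dy":0,"dz":0.2,"rx":0,"ry":0,"rz":0,"claw":1},
    {"dx":0,"dy":0,"dz":0.2,"rx":0,"ry":0,"rz":0,"claw":1}
  ]
}}

```text
time: 18.85
tool_pos: [0.566, -0.1462, 0.0872]
tool_rot: [-0.0, 0.041, 0.999, 0.0]
contact_force: [0.3, 0.0, -0.3]
gripper_width: 0.626
```

Run:
```python
from h import *
go(.566,-.1464,.0872,175.3)
s=grab_frame("scene"); cv2.imwrite("pics/fin.png",s)
```

```text
t 18.85 pos [ 0.566  -0.1462  0.0872] yaw 175.28 tilt 0.010 F [ 0.3  0.  -0.3] M [-0.01 -0.01  0.03] w 0.626
d(cm) [-0.   -0.02 -0.  ] r [ 0.0001 -0.0002 -0.0003] j [-0.38  0.05  1.81  0.    1.28 -1.87]
```

View pics/fin.png

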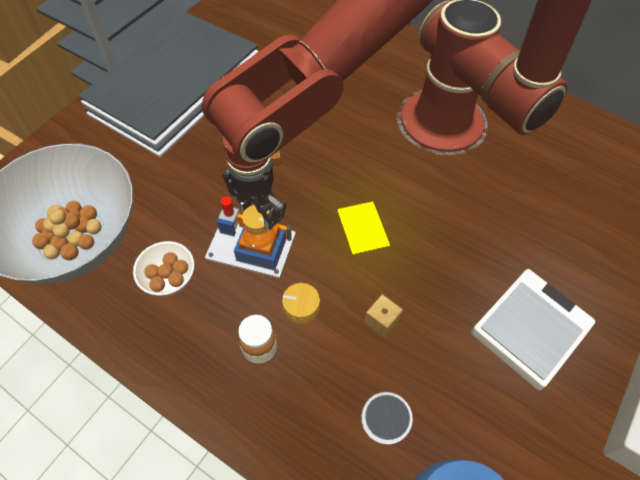

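The final picture shows the pin in the fork at (227,207), the lid held over the jar at (257,218), and the other things where they started. Handing in.

```bash
python3 -c "
from plant import ticket
print(ticket.job_done())"
```

```text
the job is handed in; nothing more can be done
None
```

The job is done and handed in at about 19 s. The pin is home in the fork, and the lid is unscrewed and held level above the jar's mouth.

- **Pin:** It met the fork with 4–8 N at the expected height. After release, its drawn outline matched the handle, with the top at 99 mm.
- **Failed first grasp:** My first grasp of the lid missed. The pad tips sat about 20 mm higher than I had reckoned, rode over the lid, and pushed the tool about 8 mm sideways and 6 mm up with about 16 N upward. I opened, rose, checked that the stripe had not moved, and gripped again lower. I never found out why the tips appeared 15–20 mm above the reported tool position.
- **Unscrewing:** The tool turned 67° anticlockwise and the stripe measured about 66°. Side force reached about 5 N each way near the end of the turn.
- **Lift:** The lid came up freely. It was first about 4 mm off centre, so I shifted it back.
- **Last checks:**
  - The two-camera fit put the lid within about 1 mm of where it sat when closed. The cameras disagree by about 2.5 mm in y.
  - The rim is about 15 mm above the mouth. That is the measured 17 mm less a final 2 mm lowering, which I did not measure again.
  - Tool tilt was near 0°, and the outside force was near zero.
  - The jar's white dot moved about half a pixel, roughly 1 mm, which is within its play in the pocket.
  - In the scene picture everything else was where it started; part of the mould is hidden behind the arm there.

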